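# Reload the spring-loaded dish magazine

### The job

Lift the clear dust hood off the dish magazine and hang it by its blue handle on the two-prong hook. Then load every culture dish from the steel tray into the magazine, lid side up, pressing each one down against the spring follower until both orange catches snap out over it. Finally put the hood back on over the loaded magazine so that it sits level, and leave the other things on the bench alone.

Things in the scene. Friction and masses are not known exactly. Their poses are not given: they have to be found in the camera images.
- magazine: Fixed stack magazine; origin on its upright axis at worktop height, z up. Grey base 130 x 130 x 18 mm. Four 8 mm steel guide rods at x = +-20, y = +-28 mm form a 61 mm bore, open to +x and -x (48 mm wide, for fingers). Its y axis runs through the two black catch housings (y = +-36 to +-54 mm, up to z = 126 mm). The dishes stack on a white spring follower; room for five.
- mouth (a point): on the magazine's axis at the height of the tips of the guide rods, z = 148 mm. The rods are upright up to z = 126 mm and flare outward above it, so that the mouth is 73 mm wide at the tips. A dish let go in the mouth comes to rest on the slopes of the catches, its top at about z = 131 mm.
- throat (a point): on the magazine's axis, level with the flat underside of the two orange catches (z = 110 mm), which reach in to y = +-25.5 mm; their tops slope outward from z = 113 to 123 mm. Press a dish down in the middle until its top is 2 to 3 mm below this point (6 to 15 N; keep under 25 N): the catches snap over its rim and hold it, top at z = 110 mm. The next dish pushes the stack down 14.5 mm.
- follower (a joint): travel of the follower: 0 m at the top (empty; follower top at z = 108.5 mm of the magazine), grows about 0.0145 m for each loaded dish (first one 0.013); spring 4 N at the top, 9 N at the bottom.
- catch_left (a joint): travel of the catch on the magazine's +y side, m: 0 = fully out over the dish, grows up to 0.008 as it is pushed back against its spring.
- catch_right (a joint): the same for the catch on the -y side.
- hood: Loose clear-plastic dust hood, 0.16 kg, open below: 88 (x) x 128 (y) x 48 mm, walls 3 mm, inside 82 x 122 mm and 44 mm deep; origin at the centre of its lower rim, z up. On the magazine its ceiling rests on the rod tips, its origin 104 mm above the magazine's, its y axis along the magazine's (either way round), with 7 mm of play in y and 12 mm in x.
- hood_bar (a point): centre of the bar of the hood's blue strap handle, 94 mm above the hood's origin. The handle is an arch in the hood's y-z plane: bar 10 mm thick (x), 12 mm high, 114 mm long along y, legs at y = +-52 mm, 40 mm free height under the bar.
- hook_stand: Fixed stand; origin at worktop height in the middle of its grey base (150 x 120 x 12 mm), z up. A post at x = +55 mm carries a black cross piece (up to z = 190 mm) with two 8 mm steel prongs at y = +-32 mm (56 mm free between them), which run to -x with their axis at z = 180 mm and turn up at x = -44 to -50 mm; red tips up to z = 200 mm.
- hook_seat (a point): midway between the prongs at their upper side (x = -10, z = 184 mm of the stand), where the underside of the handle bar should rest (bar's centre 6 mm higher). The bar lies across both prongs, parallel to the stand's y axis, the prongs passing under it through the handle: bring it in from the stand's -x side above the red tips, then lower it.
- tray: Fixed steel tray on the worktop, 120 (x) x 430 (y) mm, floor 2 mm thick, lip 5 mm high; origin at the centre of its underside. The dishes start on it in a row along its y axis.
- culture_1: Small round culture dish with its lid on, 58 mm across, 14 mm high, 30 g (lid 58 mm across from 5 to 14 mm height, bottom part 56 mm); origin at the centre of its underside, z up through the lid. May be absent.
- culture_2: Small round culture dish with its lid on, 58 mm across, 14 mm high, 30 g (lid 58 mm across from 5 to 14 mm height, bottom part 56 mm); origin at the centre of its underside, z up through the lid. May be absent.
- culture_3: Small round culture dish with its lid on, 58 mm across, 14 mm high, 30 g (lid 58 mm across from 5 to 14 mm height, bottom part 56 mm); origin at the centre of its underside, z up through the lid. May be absent.
- culture_4: Small round culture dish with its lid on, 58 mm across, 14 mm high, 30 g (lid 58 mm across from 5 to 14 mm height, bottom part 56 mm); origin at the centre of its underside, z up through the lid. May be absent.
- culture_5: Small round culture dish with its lid on, 58 mm across, 14 mm high, 30 g (lid 58 mm across from 5 to 14 mm height, bottom part 56 mm); origin at the centre of its underside, z up through the lid. May be absent.
- reagent_2: Bystander: brown reagent bottle with a black cap, 64 mm across, 103 mm tall; origin at its underside.
- cup: Bystander: clear plastic cup, 64 mm across, 71 mm tall; origin at its underside.
- tape: Bystander: roll of beige tape lying flat, 73 mm across, 19 mm high; origin at its underside.

How it is judged:
By the outcome, as a careful person would: the job done as asked, in the order asked, and still so for the second after the job is handed in, with the robot touching nothing.
Of culture_1, culture_2, culture_3, culture_4, culture_5 only 3 to 5 are there at a start; the rules pass over those that are not, and their reading is None.
At some moment in a run one of culture_1, culture_2, culture_3, culture_4, culture_5 may be knocked a few centimetres aside while the robot is not near it.
Once in a run the grip may slacken for a moment while it holds something.
It also fails if it takes over 210 s, if anything falls off the work surface, if the arm or the gripper's body presses on something with over 40 N, if the wrist force passes 120 N, or if a joint passes its speed limit or range.

### The arm

A 6-joint arm with a two-finger parallel gripper is mounted at the origin on a cart in front of the work surface, level with it; the furniture and walls round the work are solid. World frame = base frame: x ahead of the robot, y to its left, z up, the work surface at z = 0. Lengths are in m, angles in rad, forces in N, time in s.
With the tool pointing down it reaches from about 0.425 to 0.95 m from the base axis. Payload 3.5 kg.
Tool frame: the origin (TCP) lies midway between the tips of the shut fingers; the grasp point (between the pads) lies 19 mm behind it; x points along the fingers, y is the direction in which the jaws open and shut, and the axes are right-handed (so a half turn about x gives the same grasp; the last joint's range is limited). The gripper opens to 85 mm and grips with 20 to 120 N. Pads are 22 mm wide; open, the fingers measure 114 mm over their backs; the gripper's body (76 mm by 85 mm) begins 54 mm behind the grasp point. The pads swing forward as they close: fully open they stand 13 mm farther back than shut.
Start: joints at [-1.363, 0.286, 1.577, -0, 1.279, -0.15], TCP at [0.236, -0.632, 0.231] pointing down, gripper open.
Joint ranges: [-2.77, 2.77], [-0.9, 2.22], [0.21, 2.48], [-1.53, 4.67], [0.24, 2.81], [-2.84, 2.84]. Speed limits (rad/s): [2.79, 2.79, 3.14, 3.14, 3.14, 3.14].

### API

Orientations are given as a unit quaternion [x, y, z, w].
In Python, from plant import sensors, optics, ctrl gives the robot as it stands.
- The arm moves only by the tool arm_command, never from a script. Its argument "increments" is a list that holds one entry, the list of rows, each a list of 4 numbers: the shift along the tool's x, y, z in cm, then the turn about the tool's x in rad. A call has 1 to 20 rows; each row shifts and turns the commanded pose from where the row before left it, along the tool's axes as they then stand; what a row does not reach is not made up. A row lasts 1/8 s, in which the tool goes at most 62.5 mm and 10.7 degrees, less where a joint would pass 70% of its speed; a pose out of reach is approached as far as the arm can. A call with a gripper value outside its range is refused whole. "grip" is the finger opening in cm, from 0 to 8.54, set as the call begins (left out, the last holds). The fingers move at their own pace and stop on an object; "grip_force" is the grip in N (left out, the last holds). Time passes only in rows, so rows that do not move let the fingers close. It gives the time, the measured TCP pose, the force and the opening at its end, in the units of the state.
- sensors.get_state(): the state, without advancing time (a new reading comes with each control period).
- optics.read_camera(name): name is "scene" or "top" or "wrist"; returns the picture (384x512x3 uint8, blue, green, red); there is no depth.
- optics.camera_model(name): a dict with "camera_matrix" (3x3 intrinsics, pixels), "world_from_camera" (4x4, takes a point from camera to world coordinates); the wrist camera has in their place "mount" (4x4, takes a point from camera to tool coordinates, whose origin is the TCP and whose axes are the tool frame's). Camera axes: x right, y up, looking along -z (the intrinsics and any distortion apply to the point x, -y, -z); pixel columns grow to the right and rows downward; lengths in m; the calibration is good to about 2 mm. A picture is of the moment at which its call begins: read the wrist's pose just before it. camera_model takes no time and is no camera call.
- ctrl.sign_off(): hands the job in, once; it reports no verdict.
Trained networks look in the newest picture that a camera, given by its name, has taken for a name from the list of things; names that differ only in an ending like _2 or _b are one class to them, and where a whole thing is asked for, a point or a joint stands for the part that bears it (a point fixed in the world has none). Each returns a list of dicts, best first, with "conf" (0 to 1); they miss things now and then, are a little off and sometimes report something else, mostly with a low value. They report only what shows in the picture. A call takes as long as a camera call.
- optics.boxes_of(camera, query): "at" ([row, column] in pixels, amid what is visible of it).
- optics.place_of(camera, query): "at" ([row, column] in pixels: a listed point, or the origin of a listed thing).
The state is a dict: "time": time; "qpos": joint angles; "dq": joint speeds; "joint_efforts": joint torques, N m; "eef_pos": TCP position; "tcp_rot": TCP orientation; "contact_force": force on the tool from outside, world axes, zero at the start; "wrist_torque": the same for the moment, N m; "opening": opening from 0.0 (shut) to 1.0 (fully open).
Only numpy, scipy, OpenCV 4.12 (cv2) and the standard library are available. Lean on these libraries where they do the work, as an engineer would, in place of code of your own. Each camera call takes 0.05 s, during which the arm holds its last target.

## Working session

There is one attempt and no reset: what is moved stays moved. The work goes in short steps, Python scripts to look and compute and a tool call to move; the robot and the scene stay as the last step left them, time stands still between calls to the robot, and variables do not carry over. Pictures are saved under pics/ and viewed, and the job is handed in when it is done.

Besides the shell and the picture viewer there is one more tool, called after "Request:" as name([rows], argument=value, ...), one row to a line, values as JSON. arm_command: Moves the arm, as the interface text tells. Its arguments: {"type":"object","properties":{"increments":{"type":"array","items":{"type":"array","items":{"type":"array","items":{"type":"number"}}}},"grip":{"type":"number"},"grip_force":{"type":"number"}},"required":["increments"]}

```bash
ls; mkdir -p pics
python3 - <<'E'
from plant import sensors, optics, ctrl
import cv2
s=sensors.get_state(); print(s)
for n in ["scene","top","wrist"]:
    im=optics.read_camera(n); cv2.imwrite(f"pics/a_{n}.png",im)
    print(n,optics.camera_model(n))
E
```

```text
pics
{'time': 0.0, 'qpos': array([-1.36299307e+00,  2.87205088e-01,  1.57817127e+00, -2.61089801e-05,
        1.27862079e+00, -1.49983173e-01]), 'dq': array([-1.15660840e-03, -5.45426615e-04,  4.62463869e-06,  1.12993328e-03,
       -1.43636300e-03,  1.14319629e-03]), 'joint_efforts': array([ 1.70171870e-05, -4.05984664e+01, -2.92625266e+01, -1.46999441e-04,
        5.85648901e-03,  3.24617837e-06]), 'eef_pos': array([ 0.2362807 , -0.63158899,  0.22992401]), 'tcp_rot': array([-0.69578785, -0.12667502,  0.69585466, -0.12497601]), 'contact_force': array([0.20478542, 0.73344826, 0.22939485]), 'wrist_torque': array([ 0.04693577, -0.03687191, -0.01765653]), 'opening': 0.9983596878454487}
scene {'camera_matrix': array([[485.97727   ,   0.        , 251.78536726],
       [  0.        , 485.97727   , 186.66651189],
       [  0.        ,   0.        ,   1.        ]]), 'world_from_camera': array([[-0.95293304,  0.13563811, -0.27114744,  0.24707492],
       [-0.30303682, -0.45368871,  0.83805444,  1.03049643],
       [-0.00934441,  0.88077742,  0.4734383 ,  0.70214883],
       [ 0.        ,  0. 
[... 407 characters left out ...]
      [ 9.81629150e-04,  5.34505730e-02,  9.98570014e-01,
         1.41174965e+00],
       [ 0.00000000e+00,  0.00000000e+00,  0.00000000e+00,
         1.00000000e+00]])}
wrist {'camera_matrix': array([[321.90489661,   0.        , 256.5692632 ],
       [  0.        , 321.90489661, 187.929578  ],
       [  0.        ,   0.        ,   1.        ]]), 'mount': array([[ 3.12586654e-04,  2.58695449e-01, -9.65958885e-01,
        -1.42641790e-01],
       [ 9.99999684e-01,  6.25117329e-04,  4.91016307e-04,
        -6.99596486e-04],
       [ 7.30861322e-04, -9.65958733e-01, -2.58695172e-01,
        -6.35920379e-02],
       [ 0.00000000e+00,  0.00000000e+00,  0.00000000e+00,
         1.00000000e+00]])}
```

View pics/a_scene.png

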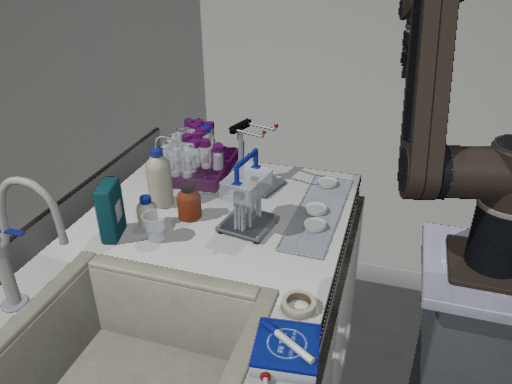

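View pics/a_top.png

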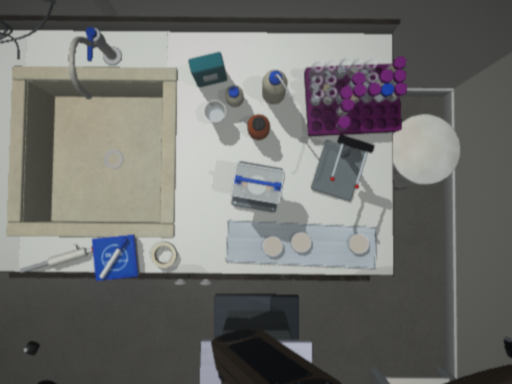

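View pics/a_wrist.png

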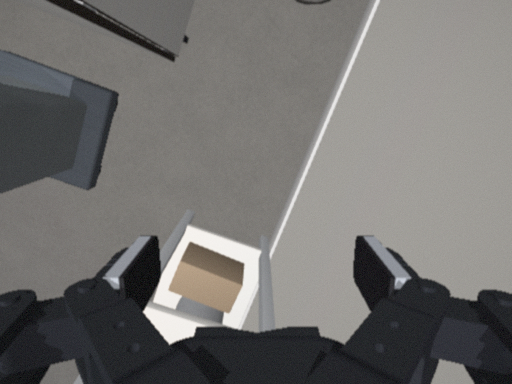

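```bash
cat > h.py <<'E'
from plant import sensors, optics, ctrl
import cv2, numpy as np
from scipy.spatial.transform import Rotation as R
def cam(n,st=None):
    m=optics.camera_model(n); K=m["camera_matrix"]
    if "world_from_camera" in m: T=m["world_from_camera"]
    else:
        st=st or sensors.get_state()
        W=np.eye(4); W[:3,:3]=R.from_quat(st["tcp_rot"]).as_matrix(); W[:3,3]=st["eef_pos"]; T=W@m["mount"]
    return K,T
def atz(n,rc,z,kt=None):
    K,T=kt or cam(n); r,c=rc
    d=np.array([(c-K[0,2])/K[0,0],-(r-K[1,2])/K[1,1],-1.]); d=T[:3,:3]@d; o=T[:3,3]
    return o+d*(z-o[2])/d[2]
def proj(n,p,kt=None):
    K,T=kt or cam(n); q=T[:3,:3].T@(np.asarray(p,float)-T[:3,3])
    return np.array([K[1,2]-K[1,1]*q[1]/q[2]*-1*-1 if 0 else K[1,2]+K[1,1]*(-q[1])/(-q[2]), K[0,2]+K[0,0]*q[0]/(-q[2])])
def tri(rcA,nA,rcB,nB):
    rows=[];b=[]
    A=np.zeros((3,3));v=np.zeros(3)
    for n,rc in((nA,rcA),(nB,rcB)):
        K,T=cam(n); r,c=rc
        d=np.array([(c-K[0,2])/K[0,0],-(r-K[1,2])/K[1,1],-1.]); d=T[:3,:3]@d; d/=np.linalg.norm(d)
        P=np.eye(3)-np.outer(d,d); A+=P; v+=P@T[:3,3]
    return np.linalg.solve(A,v)
E
python3 - <<'E'
from h import *
np.set_printoptions(precision=4,suppress=True)
for n in ["top","scene"]:
    optics.read_camera(n)
    for q,z in [("magazine",0),("mouth",.148),("hood",.104),("hood_bar",.198),("hook_stand",0),("hook_seat",.184),("tray",0),("culture_1",.002)]:
        for d in optics.place_of(n,q)[:6]:
            if d["conf"]>.2: print(n,q,round(d["conf"],2),np.array(d["at"]),atz(n,d["at"],z))
print(sensors.get_state()["time"])
E
```

```text
top magazine 0.6 [189.3 257.1] [0.5855 0.0027 0.    ]
top hood 0.71 [183.  256.3] [0.5973 0.0049 0.104 ]
top hook_stand 0.74 [168.9 336. ] [ 0.6467 -0.2257  0.    ]
top hook_seat 0.77 [167.7 345.8] [ 0.633  -0.2207  0.184 ]
top hook_seat 0.38 [242.8 298.5] [ 0.4434 -0.1022  0.184 ]
top tray 0.65 [243. 301.] [ 0.4319 -0.125   0.    ]
top tray 0.52 [181.8 259.8] [ 0.6073 -0.005   0.    ]
top culture_1 0.83 [243.2 299.5] [ 0.4314 -0.1205  0.002 ]
top culture_1 0.74 [249.6 274.3] [ 0.4125 -0.0483  0.002 ]
top culture_1 0.55 [242.6 357.6] [ 0.4346 -0.2875  0.002 ]
scene magazine 0.6 [228.1 248.1] [0.5886 0.0101 0.    ]
scene hood 0.86 [194.8 248. ] [0.5857 0.0157 0.104 ]
scene hood 0.39 [129.6 257.4] [ 0.6932 -0.4156  0.104 ]
scene hood_bar 0.76 [157.2 244.6] [ 0.5994 -0.0034  0.198 ]
scene hook_stand 0.73 [183.6 255.9] [ 0.6431 -0.2351  0.    ]
scene hook_seat 0.58 [130.1 259.4] [ 0.6269 -0.2201  0.184 ]
scene tray 0.69 [213. 320.] [ 0.4218 -0.1199  0.    ]
scene tray 0.67 [132.  259.2] [ 0.7568 -0.6451  0.    ]
scene culture_1 0.79 [214.9 316.8] [ 0.4279 -0.1042  0.002 ]
scene culture_1 0.57 [224.8 311.9] [ 0.4307 -0.0511  0.002 ]
scene culture_1 0.48 [181.6 329. ] [ 0.4292 -0.3088  0.002 ]
1.05
```

Run:
```python
from h import *
im=cv2.imread("pics/a_top.png"); cv2.imwrite("pics/b1.png",cv2.resize(im[120:280,200:400],None,fx=4,fy=3.75,interpolation=cv2.INTER_CUBIC)[:600])
im=cv2.imread("pics/a_scene.png"); cv2.imwrite("pics/b2.png",cv2.resize(im[110:260,200:360],None,fx=4,fy=4,interpolation=cv2.INTER_CUBIC)[:600])
```

```text
(no output)
```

View pics/b1.png

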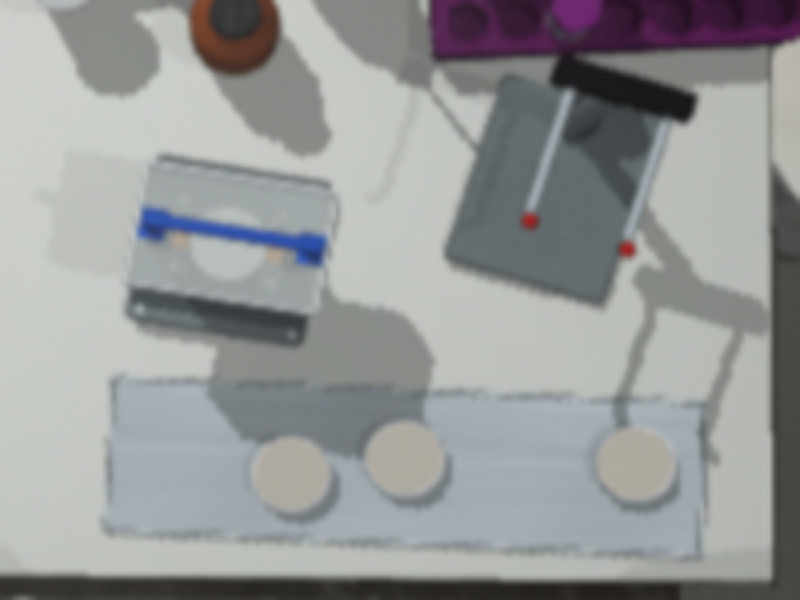

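View pics/b2.png

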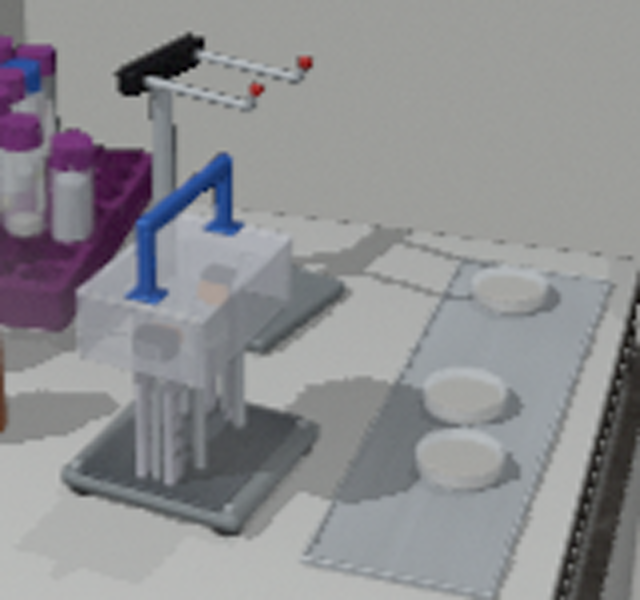

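Run:
```python
from h import *
np.set_printoptions(precision=4,suppress=True)
kt=cam("top")
A=atz("top",(178.7,236.25),.203,kt);B=atz("top",(186.7,280.5),.203,kt)
print("bar",A,B,(A+B)/2,np.linalg.norm(A-B),np.degrees(np.arctan2(*( (A-B)[[1,0]]))))
C=atz("top",(178.9,332.5),.2,kt);D=atz("top",(186.4,356.75),.2,kt)
print("tips",C,D,np.linalg.norm(C-D),np.degrees(np.arctan2(*( (C-D)[[1,0]]))))
y=(C-D)/np.linalg.norm(C-D); x=np.cross(y,[0,0,1]); print("stand axes",x,y,"seat(0.184)",(C+D)/2+x*.037)
for rc in [(246.7,272.75),(242.7,301.25),(244,359.25)]: print(atz("top",rc,.016,kt))
# base corners of magazine
for px in [(127,305),(305,340),(335,190),(160,155)]: pass
s=[(r/4) for r in ()]
for nm,(cx,cy) in {"t1":(257,88),"t2":(305,62)}.items():
    print("scene tip",nm,atz("scene",(110+cy/4,200+cx/4),.198))
print("scene bar ends",atz("scene",(110+223/4,200+146/4),.203),atz("scene",(110+160/4,200+222/4),.203))
```

```text
bar [0.6014 0.0545 0.203 ] [ 0.5825 -0.0554  0.203 ] [ 0.592  -0.0004  0.203 ] 0.11151128799751084 80.2426716426378
tips [ 0.6033 -0.1847  0.2   ] [ 0.5851 -0.245   0.2   ] 0.06296098980876651 73.24788912634484
stand axes [ 0.9576 -0.2882  0.    ] [0.2882 0.9576 0.    ] seat(0.184) [ 0.6296 -0.2255  0.2   ]
[ 0.4217 -0.0433  0.016 ]
[ 0.4337 -0.1243  0.016 ]
[ 0.4315 -0.2893  0.016 ]
scene tip t1 [ 0.5996 -0.1765  0.198 ]
scene tip t2 [ 0.5807 -0.2337  0.198 ]
scene bar ends [0.5991 0.0579 0.203 ] [ 0.5832 -0.042   0.203 ]
```

```bash
cat >> h.py <<'E'
np.set_printoptions(precision=4,suppress=True)
def yaw(st):
    M=R.from_quat(st["tcp_rot"]).as_matrix(); return M
def plan(target,ydir=None):
    """print shift in tool axes (cm) after turn; ydir = desired angle (deg) of tool y in world xy (mod 180)"""
    st=sensors.get_state(); M=yaw(st); p=st["eef_pos"]
    cur=np.degrees(np.arctan2(M[1,1],M[0,1])); print("t",round(st["time"],2),"eef",p,"x",M[:,0],"ydeg",round(cur,2),"q6",round(st["qpos"][5],3),"open",round(st["opening"],3),"F",st["contact_force"])
    tr=0
    if ydir is not None:
        tr=(ydir-cur+90)%180-90
        # turn about tool x (down): positive turn lowers world yaw
        print("turn about tool x rad",round(np.radians(-tr),4))
        M=R.from_rotvec([0,0,np.radians(tr)]).as_matrix()@M
    print("shift cm before turn",yaw(st).T@(np.asarray(target)-p)*100," after turn",M.T@(np.asarray(target)-p)*100)
E
python3 - <<'E'
from h import *
plan([.592,0,.28],-10)
E
```

```text
t 1.05 eef [ 0.2364 -0.6323  0.2314] x [ 0. -0. -1.] ydeg -69.5 q6 -0.15 open 0.998 F [ 0.3968  0.2616 -0.1911]
turn about tool x rad -1.0385
shift cm before turn [ -4.8659 -46.7711 -55.4489]  after turn [ -4.8616  24.042  -68.4408]
```

Request:
arm_command([
  [[-1.5,0,0,0],[-2,-3,-3.5,0],[-2,-4,-4.7,0],[-1,-4,-4.7,0],[0,-4,-4.7,0],[0,-4,-4.7,0],[0,-4,-4.7,0],[0,-4,-4.7,0],[0,-4,-4.7,0],[0,-4,-4.7,0],[0,-4,-4.7,0],[0,-3,-4,0],[0,-2,-2.2,0],[0,-1.8,-1.5,-0.05],[0,0,0,-0.17],[0,0,0,-0.18],[0,0,0,-0.18],[0,0,0,-0.18],[0,0,0,-0.18],[0,0,0,-0.1]],
], grip=8.5)

```text
time: 3.55
eef_pos: [0.5763, -0.0179, 0.2972]
tcp_rot: [0.541, 0.455, -0.54, 0.456]
contact_force: [0.7, 0.5, -0.3]
opening: 0.995
```

Run:
```python
from h import *
plan([.592,0,.28],-10)
im=optics.read_camera("wrist"); cv2.imwrite("pics/c1.png",im)
print(optics.place_of("wrist","hood_bar"),optics.boxes_of("wrist","hood_bar"))
print(atz("wrist",(0,0),0))
```

```text
t 3.55 eef [ 0.5763 -0.0179  0.2972] x [ 0.0019 -0.0004 -1.    ] ydeg -9.69 q6 -0.038 open 0.995 F [ 0.7006  0.5013 -0.33  ]
turn about tool x rad 0.0053
shift cm before turn [ 1.7181  1.2394 -2.0299]  after turn [ 1.7181  1.2285 -2.0365]
[{'at': [161.3, 274.6], 'conf': 0.57}] [{'at': [147.7, 270.8], 'conf': 0.96}, {'at': [283.3, 312.4], 'conf': 0.2}]
[0.2983 0.2195 0.    ]
```

View pics/c1.png

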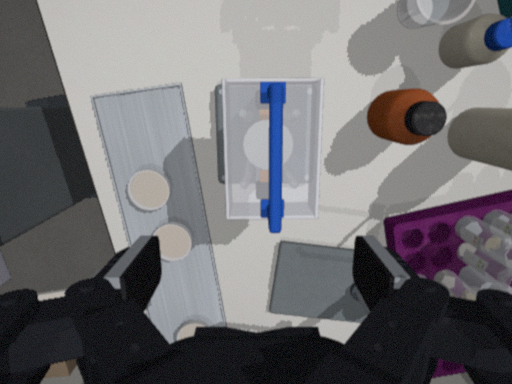

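Run:
```python
from h import *
kt=cam("wrist")
for rc in [(84,277),(230,275),(161.3,274.6)]: print(atz("wrist",rc,.203,kt))
print("hood top corners")
for rc in [(79,223),(79,322),(218,227),(217,318)]: print(atz("wrist",rc,.152,kt))
for p in [(.592,0,.198)]: print(proj("wrist",p,kt))
```

```text
[0.6021 0.0558 0.203 ]
[ 0.5832 -0.0522  0.203 ]
[0.5916 0.002  0.203 ]
hood top corners
[0.5612 0.0698 0.152 ]
[0.6438 0.0552 0.152 ]
[ 0.5398 -0.0534  0.152 ]
[ 0.6248 -0.0675  0.152 ]
[162.6102 275.127 ]
```

Request:
arm_command([
  [[1,1.23,-2.1,0],[2,0,0,0],[3,0,0,0],[3,0,0,0],[2,0,0,0],[0.8,0,0,0],[0,0,0,0],[0,0,0,0]],
], grip=5)

```text
time: 4.7
eef_pos: [0.5926, 0.0005, 0.179]
tcp_rot: [0.542, 0.454, -0.541, 0.456]
contact_force: [-0.2, -0.0, 0.0]
opening: 0.586
```

Run:
```python
from h import *
plan([.592,0.001,.179],-9.9)
im=optics.read_camera("wrist"); cv2.imwrite("pics/c2.png",im)
```

```text
t 4.7 eef [0.5926 0.0005 0.179 ] x [ 0.0024 -0.0005 -1.    ] ydeg -9.92 q6 0.003 open 0.586 F [-0.1582 -0.011   0.0067]
turn about tool x rad -0.0003
shift cm before turn [ 0.004  -0.0687 -0.0391]  after turn [ 0.004  -0.0687 -0.0391]
```

View pics/c2.png

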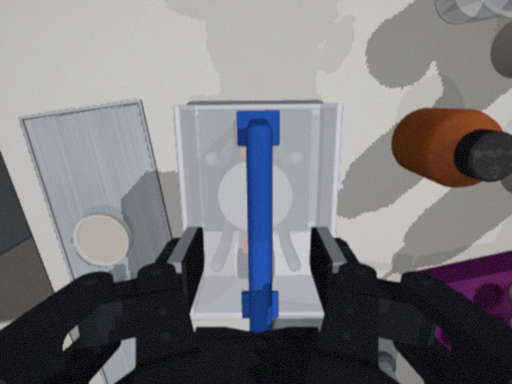

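Bar runs centred between the pads (column ~260). Close with solid force and lift.

Request:
arm_command([
  [[0,0,0,0],[0,0,0,0],[0,0,0,0],[0,0,0,0],[0,0,0,0],[0,0,0,0],[-0.5,0,0,0],[-1,0,0,0],[-1.5,0,0,0],[-2,0,0,0],[-2,0,0,0],[-2,0,0,0],[-1.5,0,0,0],[0,0,0,0]],
], grip=0, grip_force=70)

```text
time: 6.5
eef_pos: [0.5925, 0.0006, 0.2847]
tcp_rot: [0.542, 0.454, -0.541, 0.456]
contact_force: [0.6, 0.3, -1.2]
opening: 0.103
```

Run:
```python
from h import *
plan([.5,-.2,.30],-16.75)
for n in ["wrist","scene","top"]:
    im=optics.read_camera(n); cv2.imwrite(f"pics/d_{n}.png",im)
    for q in ["magazine","mouth","throat"]: print(n,q,[(d["at"],round(d["conf"],2)) for d in optics.place_of(n,q)[:2]])
```

```text
t 6.5 eef [0.5925 0.0006 0.2847] x [ 0.0035 -0.0006 -1.    ] ydeg -9.91 q6 0.003 open 0.103 F [ 0.5685  0.2978 -1.2423]
turn about tool x rad 0.1193
shift cm before turn [-1.5485 -5.6579 21.3499]  after turn [-1.5395 -3.0758 21.8723]
wrist magazine []
wrist mouth [([256.4, 164.5], 0.41)]
wrist throat []
scene magazine [([229.3, 250.2], 0.91), ([189.3, 247.6], 0.47)]
scene mouth [([172.9, 247.0], 0.91)]
scene throat [([190.5, 245.9], 0.59)]
top magazine [([257.1, 160.9], 0.64), ([191.6, 256.8], 0.57)]
top mouth []
top throat []
```

View pics/d_scene.png

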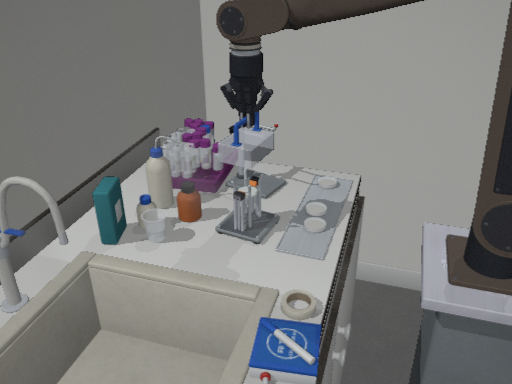

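View pics/d_wrist.png

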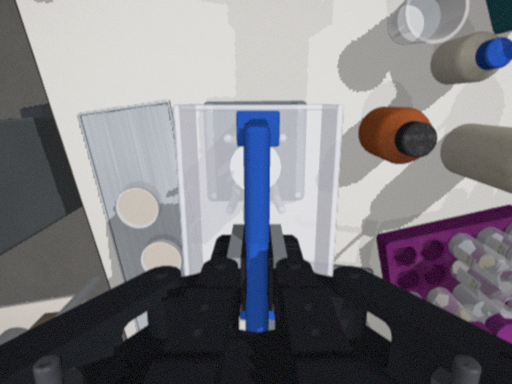

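Request:
arm_command([
  [[0,-0.2,1,0],[0,-0.4,2,0],[0,-0.5,3,0],[0,-0.6,3.3,0],[0,-0.6,3.3,0],[0,-0.6,3.3,0],[0,-0.4,2,0],[0,-0.29,1.2,0],[0,0,0.77,0.03],[0,0,0,0.045],[0,0,0,0.044],[0,0,0,0]],
])

```text
time: 8.6
eef_pos: [0.5225, -0.1884, 0.2825]
tcp_rot: [0.567, 0.422, -0.567, 0.422]
contact_force: [-0.6, -0.1, -1.5]
opening: 0.103
```

Run:
```python
from h import *
plan([.523,-.189,.193],-16.75)
for n in ["wrist","scene","top"]:
    im=optics.read_camera(n); cv2.imwrite(f"pics/e_{n}.png",im)
    for q in ["hook_seat","hook_stand","magazine","mouth","throat"]: print(n,q,[(d["at"],round(d["conf"],2)) for d in optics.place_of(n,q)[:2]])
im=cv2.imread("pics/e_top.png"); cv2.imwrite("pics/e1.png",cv2.resize(im[120:280,200:400],None,fx=4,fy=3.75,interpolation=cv2.INTER_CUBIC)[:600])
im=cv2.imread("pics/e_scene.png"); cv2.imwrite("pics/e2.png",cv2.resize(im[90:240,200:360],None,fx=4,fy=4,interpolation=cv2.INTER_CUBIC)[:600])
```

```text
t 8.6 eef [ 0.5225 -0.1884  0.2825] x [ 0.      0.0003 -1.    ] ydeg -16.68 q6 -0.238 open 0.103 F [-0.5839 -0.1295 -1.5473]
turn about tool x rad 0.0012
shift cm before turn [8.9543 0.0705 0.0477]  after turn [8.9543 0.0705 0.0476]
wrist hook_seat [([196.5, 402.5], 0.6)]
wrist hook_stand [([155.2, 351.3], 0.67)]
wrist magazine []
wrist mouth [([197.0, 259.7], 0.21)]
wrist throat []
scene hook_seat []
scene hook_stand [([185.6, 255.0], 0.89)]
scene magazine [([226.6, 251.7], 0.86)]
scene mouth [([175.2, 247.7], 0.57)]
scene throat [([186.5, 248.0], 0.62)]
top hook_seat [([168.6, 347.3], 0.75)]
top hook_stand [([165.2, 335.2], 0.93)]
top magazine [([191.3, 257.4], 0.87), ([186.8, 257.4], 0.73)]
top mouth [([184.2, 255.6], 0.56)]
top throat [([181.3, 253.6], 0.75), ([241.1, 358.8], 0.6)]
```

View pics/e1.png

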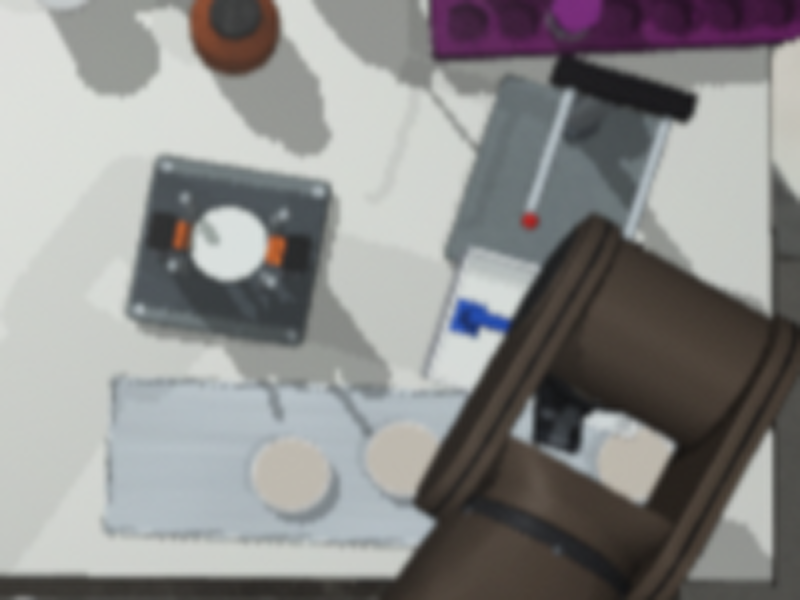

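View pics/e2.png

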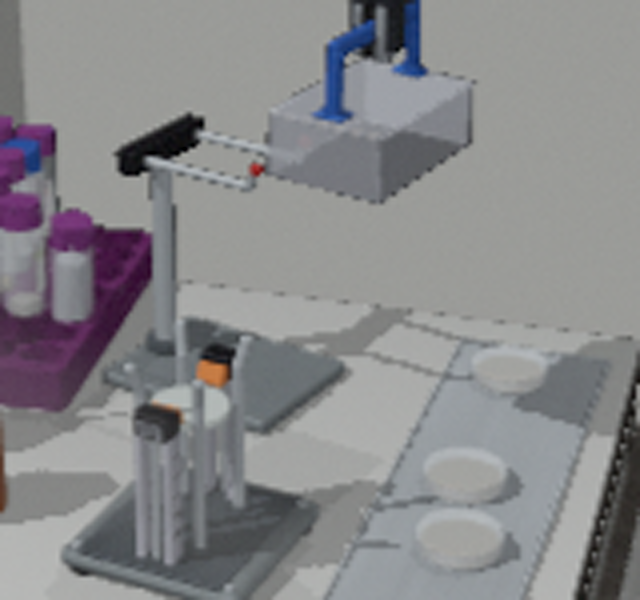

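View pics/e_wrist.png

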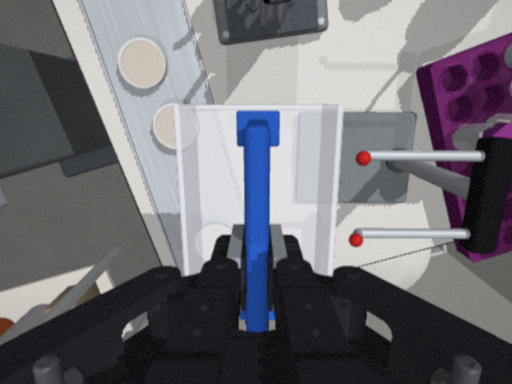

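Run:
```python
from h import *
kt=cam("wrist"); st=sensors.get_state()
C=atz("wrist",(158,363),.197,kt);D=atz("wrist",(240,356),.197,kt)
E_=atz("wrist",(156.5,480),.184,kt);F=atz("wrist",(234,465),.184,kt)
print(C,D,np.linalg.norm(C-D),np.degrees(np.arctan2(*( (C-D)[[1,0]]))),E_,F)
print("prong dirs",np.degrees(np.arctan2(*((E_-C)[[1,0]]))),np.degrees(np.arctan2(*((F-D)[[1,0]]))))
kw=cam("wrist")
print("seat wrist",atz("wrist",(196.5,402.5),.184,kt)," top",atz("top",(168.6,347.3),.184), "stand", atz("top",(165.2,335.2),0),atz("scene",(185.6,255),0),atz("wrist",(155.2,351.3),0,kt))
# top image: cross piece ends top corners at z=.19
for cx,cy in [(562,58),(697,97),(553,82),(688,120)]: print("cross",atz("top",(120+cy/3.75,200+cx/4),.19))
for cx,cy in [(571,95),(667,128)]: print("prong root",atz("top",(120+cy/3.75,200+cx/4),.184))
# magazine
print("mag base corners z=.018")
P=[atz("top",(120+cy/3.75,200+cx/4),.018) for cx,cy in [(163,155),(330,184),(302,342),(128,312)]]
print(np.array(P),np.mean(P,0))
print("rod tips",[atz("top",(120+cy/3.75,200+cx/4),.148)[:2] for cx,cy in [(185,198),(282,213),(270,282),(172,266)]])
print("follower",atz("top",(120+244/3.75,200+229/4),.1085))
print("mouth",atz("top",(184.2,255.6),.148),atz("scene",(175.2,247.7),.148),"throat",atz("top",(181.3,253.6),.11),atz("scene",(186.5,248),.11))
```

```text
[ 0.6008 -0.1854  0.197 ] [ 0.5826 -0.2463  0.197 ] 0.06350000905150696 73.27353694457524 [ 0.6892 -0.2132  0.184 ] [ 0.6702 -0.2733  0.184 ]
prong dirs -17.42157123657177 -17.119130040191724
seat wrist [ 0.6276 -0.2275  0.184 ]  top [ 0.6308 -0.2245  0.184 ] stand [ 0.6575 -0.2234  0.    ] [ 0.6419 -0.2218  0.    ] [ 0.6398 -0.2282  0.    ]
cross [ 0.7139 -0.2063  0.19  ]
cross [ 0.6883 -0.2913  0.19  ]
cross [ 0.6976 -0.2007  0.19  ]
cross [ 0.6727 -0.2856  0.19  ]
prong root [ 0.6897 -0.2131  0.184 ]
prong root [ 0.6679 -0.2737  0.184 ]
mag base corners z=.018
[[ 0.6644  0.0502  0.018 ]
 [ 0.6432 -0.0696  0.018 ]
 [ 0.5226 -0.0503  0.018 ]
 [ 0.5442  0.0739  0.018 ]] [0.5936 0.0011 0.018 ]
rod tips [array([0.6209, 0.0311]), array([ 0.611 , -0.0319]), array([ 0.5632, -0.0245]), array([0.5737, 0.0391])]
follower [0.5915 0.0023 0.1085]
mouth [0.5914 0.0066 0.148 ] [ 0.5928 -0.0056  0.148 ] throat [0.6014 0.0122 0.11  ] [ 0.5958 -0.0158  0.11  ]
```

Request:
arm_command([
  [[1,0,0.6,0.003],[2,0,0,0],[2,0,0,0],[2,0,0,0],[1.2,0,0,0],[0.75,0,0,0],[0,0,0,0],[0,0,0,0]],
])

```text
time: 10.5
eef_pos: [0.521, -0.1949, 0.194]
tcp_rot: [0.568, 0.421, -0.568, 0.422]
contact_force: [-0.3, -0.1, -1.2]
opening: 0.1
```

Run:
```python
from h import *
plan([.626,-.2264,.193],-17)
for n in ["wrist","scene"]:
    im=optics.read_camera(n); cv2.imwrite(f"pics/f_{n}.png",im)
im=cv2.imread("pics/f_scene.png"); cv2.imwrite("pics/f2.png",cv2.resize(im[90:240,200:360],None,fx=4,fy=4,interpolation=cv2.INTER_CUBIC)[:600])
```

```text
t 10.5 eef [ 0.521  -0.1949  0.194 ] x [ 0.0015 -0.0009 -1.    ] ydeg -16.9 q6 -0.245 open 0.1 F [-0.283  -0.1021 -1.2399]
turn about tool x rad 0.0017
shift cm before turn [ 0.1192 10.9636 -0.0377]  after turn [ 0.1192 10.9635 -0.0565]
```

View pics/f2.png

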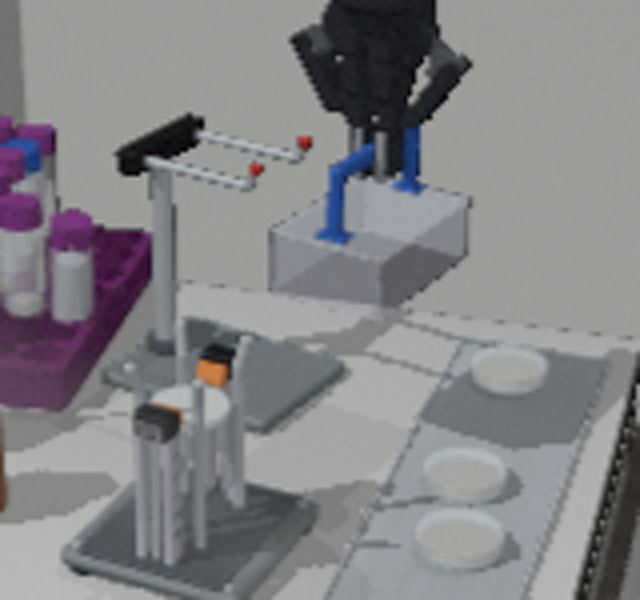

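View pics/f_wrist.png

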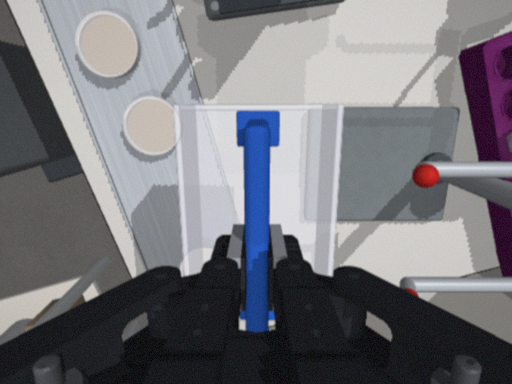

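Request:
arm_command([
  [[0,1,0,0],[0,1.5,0,0],[0,1.5,0,0],[0,1.5,0,0],[0,1.5,0,0],[0,1.5,0,0],[0,1.5,0,0],[0,0.9,0,0],[0,0,0,0],[0,0,0,0]],
])

```text
time: 11.85
eef_pos: [0.6245, -0.2262, 0.1929]
tcp_rot: [-0.568, -0.421, 0.568, -0.421]
contact_force: [0.2, -0.5, -1.0]
opening: 0.101
```

Run:
```python
from h import *
plan([.626,-.2264,.171],-17)
for n in ["wrist","scene"]:
    im=optics.read_camera(n); cv2.imwrite(f"pics/g_{n}.png",im)
im=cv2.imread("pics/g_scene.png"); cv2.imwrite("pics/g2.png",cv2.resize(im[90:240,200:360],None,fx=4,fy=4,interpolation=cv2.INTER_CUBIC)[:600])
```

```text
t 11.85 eef [ 0.6245 -0.2262  0.1929] x [-0.0007  0.0003 -1.    ] ydeg -16.9 q6 -0.205 open 0.101 F [ 0.212  -0.5395 -1.0404]
turn about tool x rad 0.0017
shift cm before turn [ 2.1883  0.1529 -0.0205]  after turn [ 2.1883  0.1529 -0.0208]
```

View pics/g2.png

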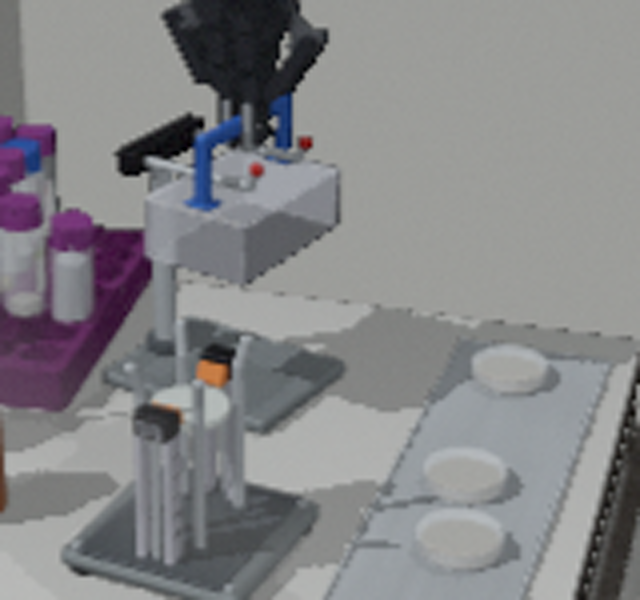

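View pics/g_wrist.png

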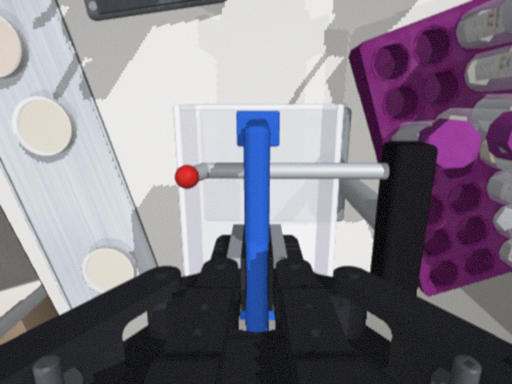

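Prongs pass under the bar through the handle. Lower until contact.

Request:
arm_command([
  [[0.6,0,0,0],[0.6,0,0,0],[0.5,0,0,0],[0.3,0,0,0],[0.1,0,0,0],[0,0,0,0]],
])

```text
time: 12.7
eef_pos: [0.6248, -0.2264, 0.1722]
tcp_rot: [0.568, 0.421, -0.568, 0.421]
contact_force: [0.6, -0.1, -1.3]
opening: 0.099
```

Request:
arm_command([
  [[0.15,0,0,0],[0.1,0,0,0],[0,0,0,0],[0,0,0,0]],
])

```text
time: 13.2
eef_pos: [0.6249, -0.2263, 0.1699]
tcp_rot: [0.568, 0.421, -0.568, 0.421]
contact_force: [0.4, -0.2, 0.1]
opening: 0.101
```

Request:
arm_command([
  [[0.05,0,0,0],[0,0,0,0],[0,0,0,0],[0,0,0,0],[0,0,0,0]],
], grip=3.5)

```text
time: 13.82
eef_pos: [0.6248, -0.2263, 0.1691]
tcp_rot: [0.568, 0.421, -0.568, 0.421]
contact_force: [-0.2, 0.9, 0.9]
opening: 0.406
```

Run:
```python
from h import *
plan([.626,-.2264,.171],-17)
for n in ["wrist","scene"]:
    im=optics.read_camera(n); cv2.imwrite(f"pics/i_{n}.png",im)
im=cv2.imread("pics/i_scene.png"); cv2.imwrite("pics/i2.png",cv2.resize(im[90:240,200:360],None,fx=4,fy=4,interpolation=cv2.INTER_CUBIC)[:600])
```

```text
t 13.82 eef [ 0.6248 -0.2263  0.1691] x [ 0. -0. -1.] ydeg -16.9 q6 -0.205 open 0.406 F [-0.1669  0.9473  0.9471]
turn about tool x rad 0.0017
shift cm before turn [-0.1878  0.1198 -0.026 ]  after turn [-0.1878  0.1197 -0.0262]
```

View pics/i2.png

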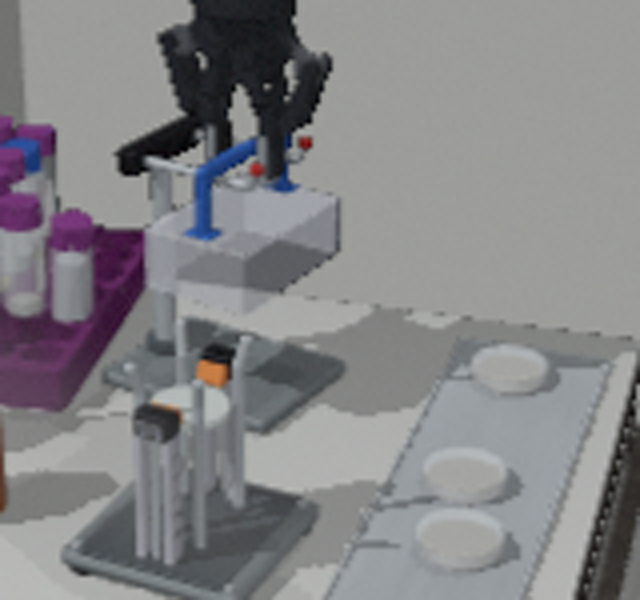

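View pics/i_wrist.png

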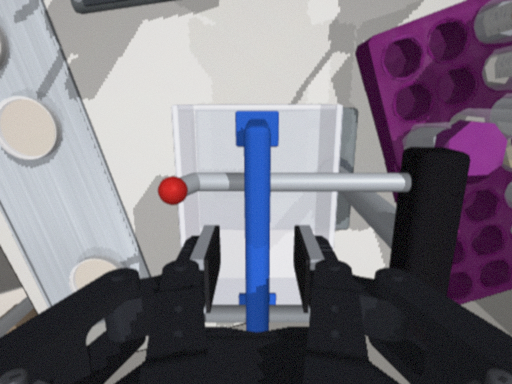

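Request:
arm_command([
  [[-1,0,0,0],[-2,0,0,0],[-3,0,0,0],[-3,0,0,0],[-3,0,0,0],[-1,0,0,-0.06],[0,0,0,-0.06],[0,0,0,0]],
])

```text
time: 14.92
eef_pos: [0.625, -0.2264, 0.3013]
tcp_rot: [0.542, 0.453, -0.542, 0.455]
contact_force: [0.1, -0.1, -0.4]
opening: 0.41
```

Run:
```python
from h import *
plan([.433,-.289,.13],-10)
for n in ["scene","top"]:
    im=optics.read_camera(n); cv2.imwrite(f"pics/j_{n}.png",im)
    print([(d["at"],round(d["conf"],2)) for d in optics.place_of(n,"culture_1")],[(d["at"],round(d["conf"],2)) for d in optics.place_of(n,"hook_seat")],[(d["at"],round(d["conf"],2)) for d in optics.place_of(n,"hood_bar")])
im=cv2.imread("pics/j_scene.png"); cv2.imwrite("pics/j2.png",cv2.resize(im[90:240,200:360],None,fx=4,fy=4,interpolation=cv2.INTER_CUBIC)[:600])
```

```text
t 14.93 eef [ 0.625  -0.2264  0.3013] x [ 0.0024 -0.0013 -1.    ] ydeg -10.07 q6 -0.324 open 0.41 F [ 0.1359 -0.1414 -0.4295]
turn about tool x rad -0.0012
shift cm before turn [ 17.0907 -17.8598   9.5043]  after turn [ 17.0907 -17.871    9.4834]
[([211.7, 317.8], 0.79), ([184.8, 330.2], 0.69), ([222.9, 312.7], 0.56)] [([129.9, 258.9], 0.95)] [([130.7, 259.5], 0.63), ([183.9, 256.8], 0.37), ([158.8, 256.5], 0.36), ([216.3, 187.7], 0.22)]
[([248.2, 271.4], 0.88), ([241.6, 298.6], 0.7), ([182.0, 258.2], 0.64)] [([166.8, 349.3], 0.66)] [([170.0, 352.2], 0.72), ([173.3, 339.6], 0.36), ([254.5, 161.4], 0.35)]
```

View pics/j2.png

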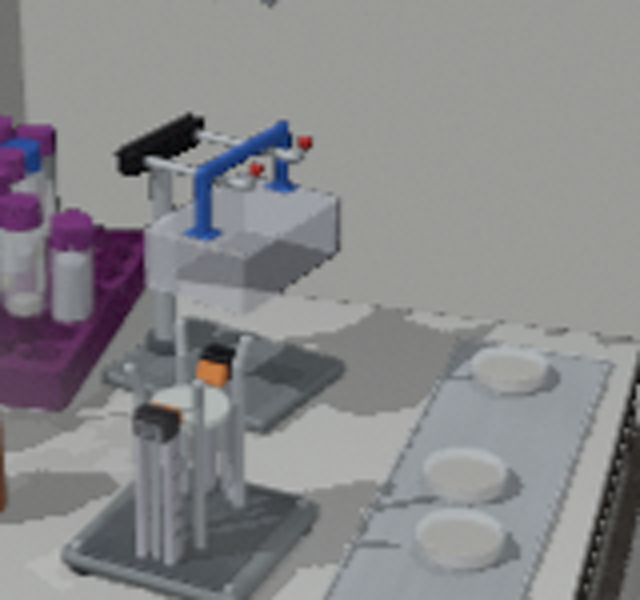

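Request:
arm_command([
  [[0,-1.5,0.8,0],[0,-3,1.6,0],[0,-4,2,0],[0,-4,2,0],[1,-3,1.6,0],[3,-1.5,1,0],[4,-0.87,0.5,0],[4,0,0,0],[3,0,0,0],[2,0,0,0],[0,0,0,0]],
], grip=8)

```text
time: 16.7
eef_pos: [0.4305, -0.2878, 0.1273]
tcp_rot: [-0.542, -0.456, 0.542, -0.453]
contact_force: [0.8, -0.6, 0.4]
opening: 0.94
```

Run:
```python
from h import *
plan([.4315,-.289,.0],-10)
kt=cam("wrist")
im=optics.read_camera("wrist"); cv2.imwrite("pics/k.png",im)
for d in optics.place_of("wrist","culture_1")+optics.boxes_of("wrist","culture_1"): print(d["at"],d["conf"],atz("wrist",d["at"],.002,kt),atz("wrist",d["at"],.016,kt))
```

```text
t 16.7 eef [ 0.4305 -0.2878  0.1273] x [-0.0032  0.0029 -1.    ] ydeg -10.06 q6 -0.61 open 0.94 F [ 0.8061 -0.5513  0.3819]
turn about tool x rad -0.001
shift cm before turn [12.7308  0.1688  0.1313]  after turn [12.7308  0.1686  0.1314]
[182.9, 258.7] 0.57 [ 0.4296 -0.2895  0.002 ] [ 0.4302 -0.2861  0.016 ]
[3.4, 226.4] 0.78 [ 0.4298 -0.149   0.002 ] [ 0.4304 -0.1529  0.016 ]
[183.2, 259.6] 0.74 [ 0.4303 -0.2899  0.002 ] [ 0.4308 -0.2865  0.016 ]
[142.1, 505.5] 0.52 [ 0.6367 -0.2909  0.002 ] [ 0.6264 -0.2874  0.016 ]
```

View pics/k.png

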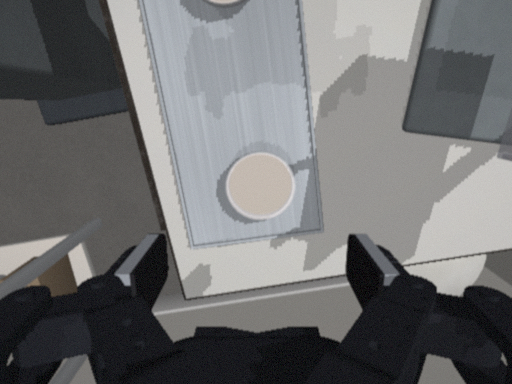

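Request:
arm_command([
  [[2,0.05,0.13,0],[3,0,0,0],[3,0,0,0],[2.5,0,0,0],[1.2,0,0,0],[0.8,0,0,0],[0,0,0,0],[0,0,0,0]],
], grip=7.6)

```text
time: 17.85
eef_pos: [0.4331, -0.2907, 0.0051]
tcp_rot: [0.542, 0.454, -0.542, 0.455]
contact_force: [-0.1, -0.6, 0.3]
opening: 0.894
```

Run:
```python
from h import *
plan([.4315,-.289,.0],-10)
kt=cam("wrist")
im=optics.read_camera("wrist"); cv2.imwrite("pics/k2.png",im)
```

```text
t 17.85 eef [ 0.4331 -0.2907  0.0051] x [ 0.0013 -0.0013 -1.    ] ydeg -10.02 q6 -0.611 open 0.894 F [-0.1223 -0.6106  0.3169]
turn about tool x rad -0.0004
shift cm before turn [ 0.5058 -0.1908 -0.1364]  after turn [ 0.5058 -0.1908 -0.1365]
```

View pics/k2.png

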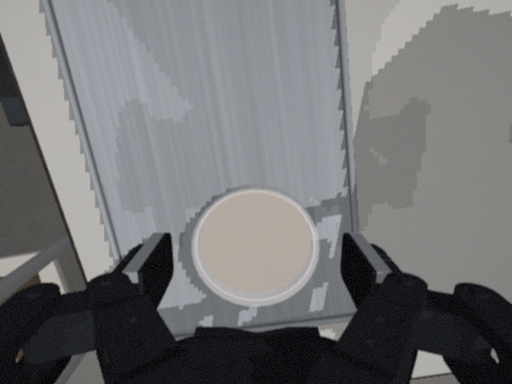

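Run:
```python
from h import *
print(atz("wrist",(246,256),.016), proj("wrist",sensors.get_state()["eef_pos"]))
```

```text
[ 0.4316 -0.2873  0.016 ] [241.9175 260.3452]
```

Request:
arm_command([
  [[0.3,-0.2,-0.22,0],[0.2,0,0,0],[0,0,0,0],[0,0,0,0],[0,0,0,0],[0,0,0,0],[0,0,0,0]],
], grip=5, grip_force=40)

```text
time: 18.77
eef_pos: [0.4314, -0.2878, 0.0015]
tcp_rot: [-0.542, -0.455, 0.542, -0.454]
contact_force: [-3.6, 4.5, 14.7]
opening: 0.645
```

Run:
```python
from h import *
plan([.592,.0025,.18],-10)
im=optics.read_camera("wrist"); cv2.imwrite("pics/k3.png",im)
```

```text
t 18.77 eef [ 0.4314 -0.2878  0.0015] x [-0.0004  0.0004 -1.    ] ydeg -10.02 q6 -0.609 open 0.645 F [-3.6267  4.5313 14.6684]
turn about tool x rad -0.0003
shift cm before turn [-17.845   10.7612 -31.3854]  after turn [-17.845   10.7709 -31.3821]
```

View pics/k3.png

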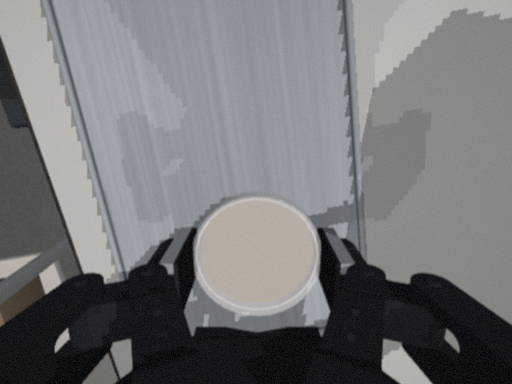

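Request:
arm_command([
  [[-0.2,0,0,0],[-0.3,0,0,0],[-1,0,0,0],[-2,0,0,0],[-3,0,0,0],[-3,0,0,0],[-3,0,0,0],[-2.5,0,0,0],[-2,0,0,0],[-1,0,0,0],[-0.5,1,-2.5,0],[0,1.5,-4.5,0],[0,1.5,-4.5,0]],
])

```text
time: 20.45
eef_pos: [0.4904, -0.1802, 0.1837]
tcp_rot: [-0.542, -0.454, 0.542, -0.454]
contact_force: [0.4, 1.4, -0.1]
opening: 0.641
```

Run:
```python
from h import *
plan([.592,.0025,.18],-10)
im=optics.read_camera("wrist"); cv2.imwrite("pics/k4.png",im)
```

```text
t 20.45 eef [ 0.4904 -0.1802  0.1837] x [-0.0006  0.0004 -1.    ] ydeg -10.1 q6 -0.37 open 0.641 F [ 0.4148  1.3874 -0.061 ]
turn about tool x rad -0.0017
shift cm before turn [  0.3732   6.7945 -19.7723]  after turn [  0.3731   6.8283 -19.7606]
```

View pics/k4.png

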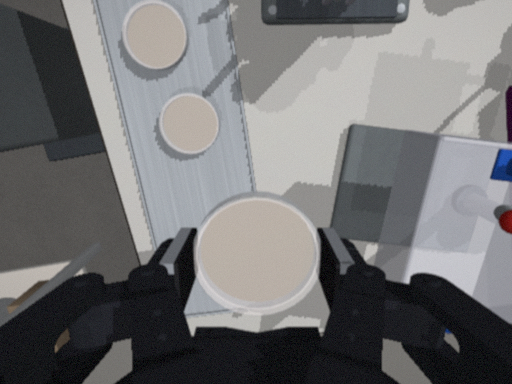

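Request:
arm_command([
  [[0,1.2,-3.5,0],[0,1.5,-4.5,0],[0,1.5,-4.5,0],[0,1.5,-4,0],[0,0.8,-2.2,0],[0,0.32,-1.05,0],[0,0,0,0],[0,0,0,0]],
])

```text
time: 21.5
eef_pos: [0.5914, 0.0005, 0.1839]
tcp_rot: [-0.542, -0.454, 0.542, -0.454]
contact_force: [0.1, 0.5, -0.7]
opening: 0.64
```

Run:
```python
from h import *
plan([.592,.0025,.1175],-10)
for n in ["wrist","scene","top"]:
    im=optics.read_camera(n); cv2.imwrite(f"pics/l_{n}.png",im)
im=cv2.imread("pics/l_scene.png"); cv2.imwrite("pics/l2.png",cv2.resize(im[120:270,180:340],None,fx=4,fy=4,interpolation=cv2.INTER_CUBIC)[:600])
```

```text
t 21.5 eef [0.5914 0.0005 0.1839] x [-0.0007 -0.0002 -1.    ] ydeg -10.07 q6 0.005 open 0.64 F [ 0.0763  0.4896 -0.6776]
turn about tool x rad -0.0013
shift cm before turn [ 6.6359  0.025  -0.2103]  after turn [ 6.6359  0.0252 -0.2103]
```

View pics/l_wrist.png

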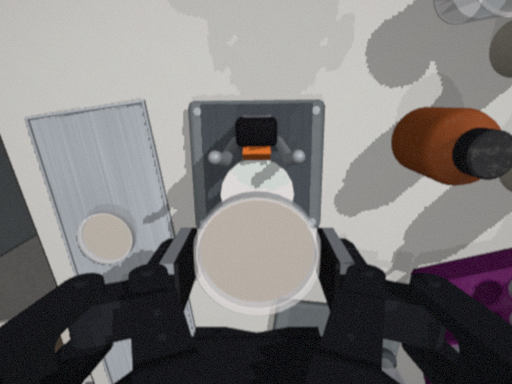

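View pics/l2.png

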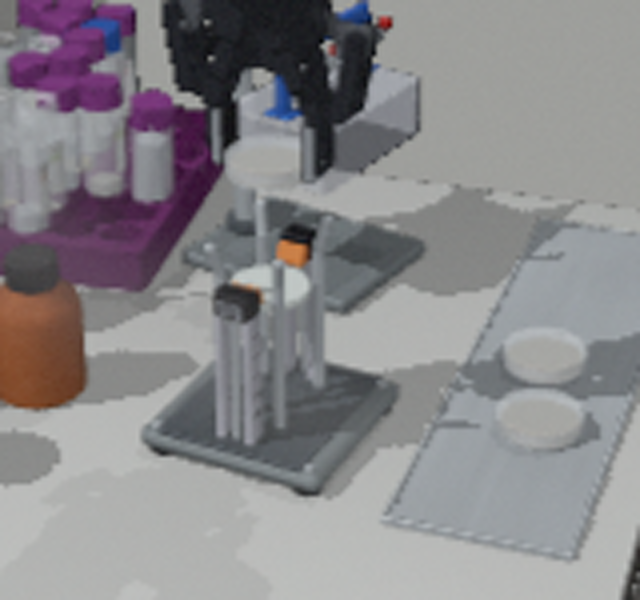

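Run:
```python
from h import *
kt=cam("wrist")
y=np.array([np.sin(np.radians(10)),np.cos(np.radians(10)),0])
for nm,rc,z,off in [("rods",(157,257),.148,.033),("house far top edge",(117,257),.126,.054),("house near",(142,257),.126,.036),("base far",(102,257),.018,.065),("follower?",(195,257),.1085,0)]:
    p=atz("wrist",rc,z,kt); print(nm,p,p-y*off)
# project expected magazine geometry with center guess to compare
c=np.array([.592,.0025,0]); x=np.array([y[1],-y[0],0])
for nm,(a,b,z) in {"rodtip":(.0235,.0329,.148),"rodtip-":(-.0235,.0329,.148),"hfar":(0,.054,.126),"hnear":(0,.036,.126),"basefar":(0,.065,.018),"corner":(.065,.065,.018),"corner-":(-.065,.065,.018)}.items():
    print(nm,proj("wrist",c+a*x+b*y+[0,0,z],kt),proj("top",c+a*x+b*y+[0,0,z]),proj("scene",c+a*x+b*y+[0,0,z]))
```

```text
rods [0.5962 0.0353 0.148 ] [0.5905 0.0028 0.148 ]
house far top edge [0.5999 0.056  0.126 ] [0.5905 0.0028 0.126 ]
house near [0.5972 0.041  0.126 ] [0.591  0.0055 0.126 ]
base far [0.6014 0.0646 0.018 ] [0.5902 0.0006 0.018 ]
follower? [0.5903 0.0022 0.1085] [0.5903 0.0022 0.1085]
rodtip [157.2055 301.7553] [172.8027 246.3769] [180.1304 232.3416]
rodtip- [157.3868 217.8941] [190.59   243.0464] [184.1265 249.139 ]
hfar [117.0065 259.5119] [180.768  237.0617] [193.6905 236.6883]
hnear [146.5156 259.5122] [182.0101 243.7686] [190.5227 240.2469]
basefar [ 99.5543 258.6095] [182.5678 234.8246] [232.923  235.5919]
corner [ 99.3811 328.9153] [160.3128 239.0155] [226.5904 213.6444]
corner- [ 99.7274 188.3553] [204.9324 230.6131] [239.5383 258.519 ]
```

Request:
arm_command([
  [[1,0,-0.2,0],[1.5,0,0,0],[1.5,0,0,0],[1,0,0,0],[0.8,0,0,0],[0.5,0,0,0],[0,0,0,0]],
])

```text
time: 22.52
eef_pos: [0.5922, 0.0033, 0.1208]
tcp_rot: [-0.542, -0.455, 0.542, -0.454]
contact_force: [0.7, 0.6, -0.7]
opening: 0.645
```

Run:
```python
from h import *
plan([.591,.0025,.1175],-10)
for n in ["wrist","scene"]:
    im=optics.read_camera(n); cv2.imwrite(f"pics/m_{n}.png",im)
im=cv2.imread("pics/m_scene.png"); cv2.imwrite("pics/m2.png",cv2.resize(im[120:270,180:340],None,fx=4,fy=4,interpolation=cv2.INTER_CUBIC)[:600])
```

```text
t 22.52 eef [0.5922 0.0033 0.1208] x [-0.0004  0.0001 -1.    ] ydeg -10.03 q6 0.009 open 0.645 F [ 0.6749  0.5968 -0.688 ]
turn about tool x rad -0.0005
shift cm before turn [ 0.3332 -0.0993  0.1003]  after turn [ 0.3332 -0.0994  0.1003]
```

View pics/m_wrist.png

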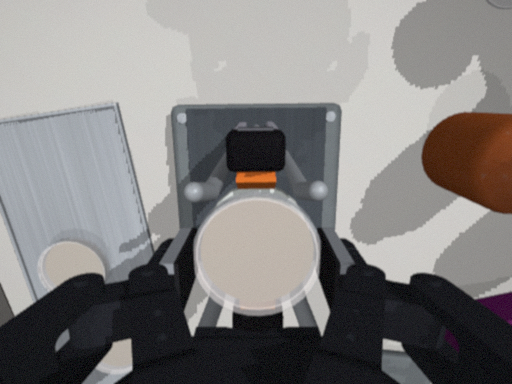

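View pics/m2.png

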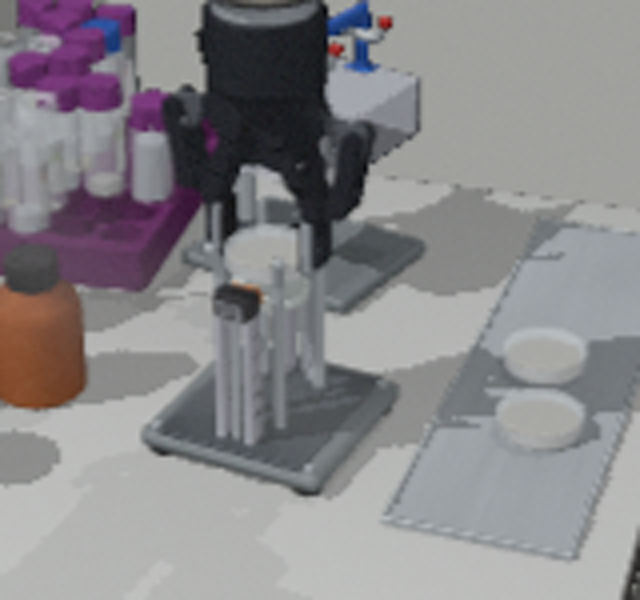

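Request:
arm_command([
  [[0.2,-0.1,0.05,0],[0.2,0,0,0],[0,0,0,0]],
])

```text
time: 23.0
eef_pos: [0.591, 0.003, 0.1169]
tcp_rot: [-0.542, -0.454, 0.542, -0.454]
contact_force: [0.5, 0.7, 0.1]
opening: 0.642
```

Request:
arm_command([
  [[0,0,0,0],[0,0,0,0],[0,0,0,0],[-1,0,0,0],[-2,0,0,0],[-1.5,0,0,0],[0,0,0,0]],
], grip=7.4)

```text
time: 23.88
eef_pos: [0.5927, 0.0027, 0.1651]
tcp_rot: [0.543, 0.453, -0.541, 0.456]
contact_force: [0.2, 0.1, 0.4]
opening: 0.867
```

Request:
arm_command([
  [[0,0,0,0],[0,0,0,0],[0,0,0,0],[0,0,0,0],[0,0,0,0]],
], grip=0)

```text
time: 24.5
eef_pos: [0.5911, 0.003, 0.1619]
tcp_rot: [-0.542, -0.454, 0.542, -0.454]
contact_force: [-0.4, -0.7, 0.8]
opening: 0.005
```

Run:
```python
from h import *
plan([.591,.0025,.131],-10)
for n in ["wrist","scene"]:
    im=optics.read_camera(n); cv2.imwrite(f"pics/n_{n}.png",im)
im=cv2.imread("pics/n_scene.png"); cv2.imwrite("pics/n2.png",cv2.resize(im[120:270,180:340],None,fx=4,fy=4,interpolation=cv2.INTER_CUBIC)[:600])
```

```text
t 24.5 eef [0.5911 0.003  0.1619] x [-0.0003  0.     -1.    ] ydeg -10.03 q6 0.008 open 0.005 F [-0.3802 -0.6657  0.8162]
turn about tool x rad -0.0005
shift cm before turn [ 3.0919 -0.0013  0.0464]  after turn [ 3.0919 -0.0013  0.0464]
```

View pics/n_wrist.png

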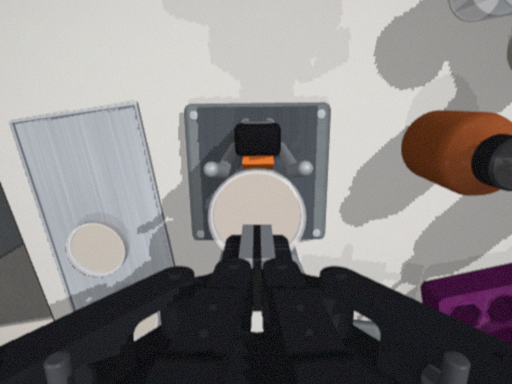

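View pics/n2.png

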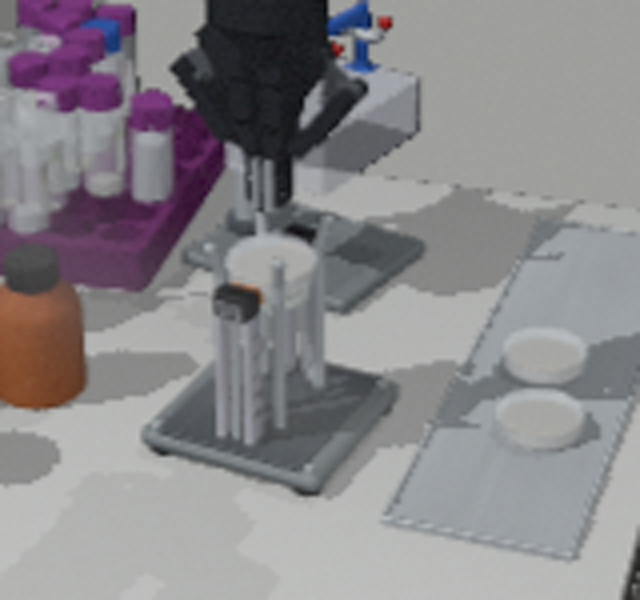

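Request:
arm_command([
  [[1,0,0.04,0],[1.2,0,0,0],[0.6,0,0,0],[0.3,0,0,0],[0.3,0,0,0],[0,0,0,0]],
])

```text
time: 25.35
eef_pos: [0.5913, 0.0025, 0.1284]
tcp_rot: [0.542, 0.454, -0.542, 0.455]
contact_force: [-0.3, -0.7, -0.2]
opening: -0.003
```

Request:
arm_command([
  [[0.3,0,0,0],[0.3,0,0,0],[0.3,0,0,0],[0,0,0,0]],
])

```text
time: 25.85
eef_pos: [0.5925, 0.0024, 0.122]
tcp_rot: [0.542, 0.454, -0.541, 0.455]
contact_force: [-3.1, 0.2, 8.1]
opening: 0.001
```

Request:
arm_command([
  [[0.3,0,0,0],[0.3,0,0,0],[0.2,0,0,0],[0.2,0,0,0],[0,0,0,0]],
])

```text
time: 26.48
eef_pos: [0.593, 0.002, 0.1111]
tcp_rot: [0.543, 0.453, -0.541, 0.456]
contact_force: [1.4, 0.0, 5.1]
opening: 0.002
```

Request:
arm_command([
  [[0.2,0,0,0],[0.15,0,0,0],[0,0,0,0],[0,0,0,0]],
])

```text
time: 26.98
eef_pos: [0.5918, 0.0024, 0.1061]
tcp_rot: [0.542, 0.454, -0.541, 0.455]
contact_force: [2.0, -1.0, 3.8]
opening: 0.002
```

Request:
arm_command([
  [[0,0,0,0],[-1,0,0,0],[-2,0,0,0],[-3,0,0,0],[-2,0,0,0],[0,0,0,0]],
])

```text
time: 27.72
eef_pos: [0.5919, 0.0025, 0.1879]
tcp_rot: [0.543, 0.454, -0.541, 0.455]
contact_force: [0.2, 0.0, -0.1]
opening: -0.001
```

Run:
```python
from h import *
plan([.591,.0025,.131],-10)
for n in ["wrist","scene"]:
    im=optics.read_camera(n); cv2.imwrite(f"pics/o_{n}.png",im)
im=cv2.imread("pics/o_scene.png"); cv2.imwrite("pics/o2.png",cv2.resize(im[160:220,220:290],None,fx=8,fy=8,interpolation=cv2.INTER_CUBIC)[:600])
```

```text
t 27.73 eef [0.5919 0.0025 0.1879] x [ 0.0034 -0.0005 -1.    ] ydeg -10.02 q6 0.008 open -0.001 F [ 0.2485  0.0407 -0.1187]
turn about tool x rad -0.0003
shift cm before turn [ 5.6887 -0.1064  0.0202]  after turn [ 5.6887 -0.1064  0.0202]
```

View pics/o_wrist.png

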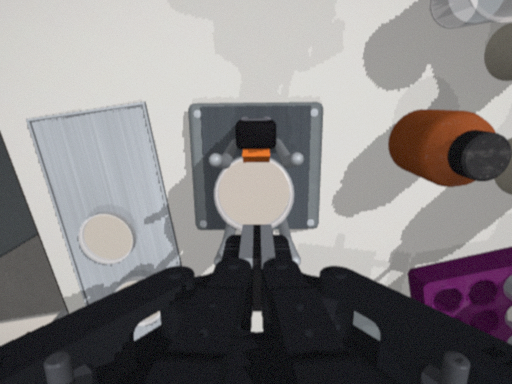

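View pics/o2.png

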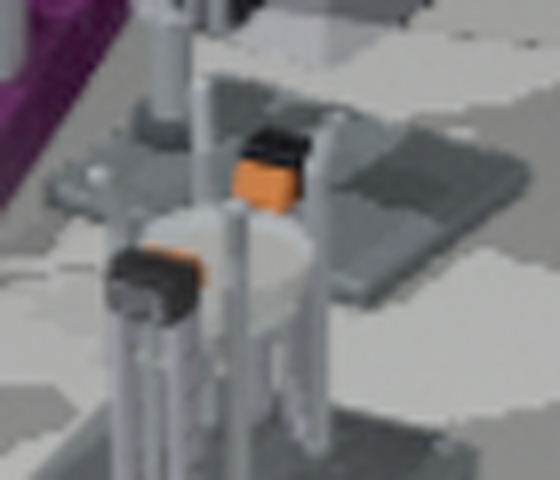

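Run:
```python
from h import *
plan([.433,-.124,.11],-10)
```

```text
t 27.82 eef [0.5904 0.0027 0.1849] x [-0.0015  0.0003 -1.    ] ydeg -10.03 q6 0.008 open -0.003 F [-0.3053  0.3738  0.0742]
turn about tool x rad -0.0005
shift cm before turn [  7.5122 -13.2852  15.2175]  after turn [  7.5122 -13.2921  15.2114]
```

Request:
arm_command([
  [[0,-1.5,1.7,0],[0,-3,3.4,0],[0,-3.5,4,0],[1,-3,3.5,0],[2,-1.5,1.8,0],[2.5,-0.78,0.8,0],[2,0,0,0],[0,0,0,0],[0,0,0,0]],
], grip=7.8)

```text
time: 28.95
eef_pos: [0.4339, -0.1239, 0.1106]
tcp_rot: [-0.542, -0.455, 0.542, -0.454]
contact_force: [0.1, 0.0, 0.3]
opening: 0.914
```

Run:
```python
from h import *
plan([.433,-.124,.004],-10)
kt=cam("wrist")
for n in ["wrist","scene","top"]:
    im=optics.read_camera(n); cv2.imwrite(f"pics/p_{n}.png",im)
    for d in optics.boxes_of(n,"culture_1"): print(n,d["at"],round(d["conf"],2),atz(n,d["at"],.016,kt if n=="wrist" else None))
im=cv2.imread("pics/p_top.png"); cv2.imwrite("pics/p1.png",cv2.resize(im[150:270,210:370],None,fx=5,fy=5,interpolation=cv2.INTER_CUBIC)[:600])
```

```text
t 28.95 eef [ 0.4339 -0.1239  0.1106] x [-0.0005  0.0003 -1.    ] ydeg -10.02 q6 -0.329 open 0.914 F [0.0901 0.0268 0.3371]
turn about tool x rad -0.0003
shift cm before turn [10.6594 -0.0758  0.0298]  after turn [10.6594 -0.0758  0.0298]
wrist [81.3, 222.9] 0.96 [ 0.4225 -0.0417  0.016 ]
wrist [188.5, 258.8] 0.66 [ 0.4338 -0.1227  0.016 ]
scene [220.6, 313.7] 0.79 [ 0.4266 -0.0509  0.016 ]
scene [208.9, 317.8] 0.78 [ 0.4276 -0.1132  0.016 ]
scene [217.2, 321.8] 0.54 [ 0.4093 -0.0738  0.016 ]
scene [189.2, 248.5] 0.43 [ 0.6446 -0.1662  0.016 ]
top [184.6, 257.2] 0.69 [0.5982 0.0025 0.016 ]
top [246.6, 274.1] 0.61 [ 0.422  -0.0471  0.016 ]
```

View pics/p_wrist.png

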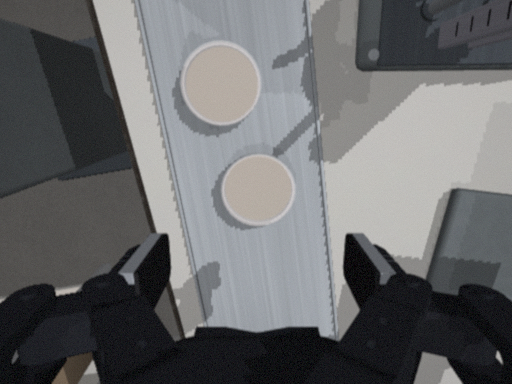

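View pics/p1.png

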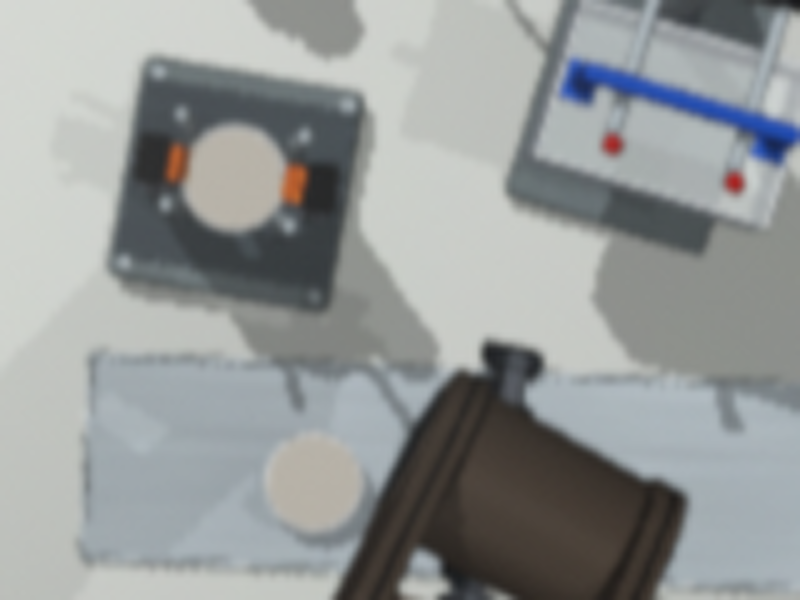

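Request:
arm_command([
  [[2,0,0,0],[3,0,0,0],[2.5,0,0,0],[1.7,0,0,0],[1.0,0,0,0],[0.45,0,0,0],[0,0,0,0],[0,0,0,0]],
], grip=7.6)

```text
time: 30.25
eef_pos: [0.4344, -0.1243, 0.0048]
tcp_rot: [0.542, 0.454, -0.542, 0.455]
contact_force: [-0.3, -1.1, 0.1]
opening: 0.885
```

Request:
arm_command([
  [[0,0,0,0],[0,0,0,0],[0,0,0,0],[0,0,0,0],[0,0,0,0]],
], grip=5, grip_force=40)

```text
time: 30.88
eef_pos: [0.4345, -0.1243, 0.0052]
tcp_rot: [0.542, 0.454, -0.542, 0.455]
contact_force: [-1.3, 0.3, 5.1]
opening: 0.641
```

Run:
```python
from h import *
plan([.591,.0025,.18],-10)
im=optics.read_camera("wrist"); cv2.imwrite("pics/q.png",im)
```

```text
t 30.88 eef [ 0.4345 -0.1243  0.0052] x [ 0.0008 -0.0005 -1.    ] ydeg -10.03 q6 -0.329 open 0.641 F [-1.3114  0.2818  5.0831]
turn about tool x rad -0.0005
shift cm before turn [-17.4741  13.2227 -15.2055]  after turn [-17.474   13.2299 -15.1994]
```

View pics/q.png

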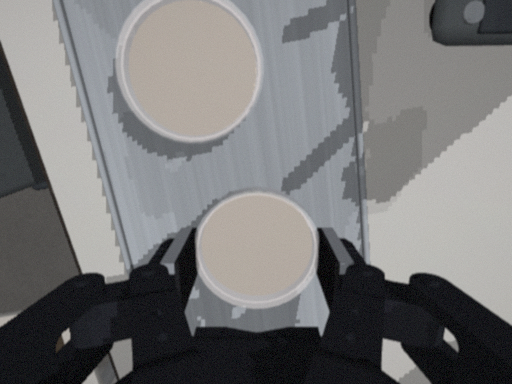

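Request:
arm_command([
  [[-0.5,0,0,0],[-1.5,0,0,0],[-3,0,0,0],[-3,0,0,0],[-3,0,0,0],[-3,0,0,0],[-2,1,-1.2,0],[-1,2,-2.3,0],[-0.5,3,-3.5,0],[0,3,-3.5,0],[0,2.5,-2.8,0],[0,1.2,-1.3,0],[0,0.5,-0.6,0],[0,0,0,0],[0,0,0,0]],
])

```text
time: 32.8
eef_pos: [0.5896, 0.002, 0.1791]
tcp_rot: [-0.542, -0.454, 0.542, -0.454]
contact_force: [0.2, -0.7, -1.1]
opening: 0.637
```

Run:
```python
from h import *
plan([.591,.0025,.12],-10)
im=optics.read_camera("wrist"); cv2.imwrite("pics/r.png",im)
```

```text
t 32.8 eef [0.5896 0.002  0.1791] x [-0.0006 -0.0001 -1.    ] ydeg -10.08 q6 0.008 open 0.637 F [ 0.1709 -0.6802 -1.1437]
turn about tool x rad -0.0014
shift cm before turn [ 5.9067  0.1315 -0.0718]  after turn [ 5.9067  0.1316 -0.0717]
```

View pics/r.png

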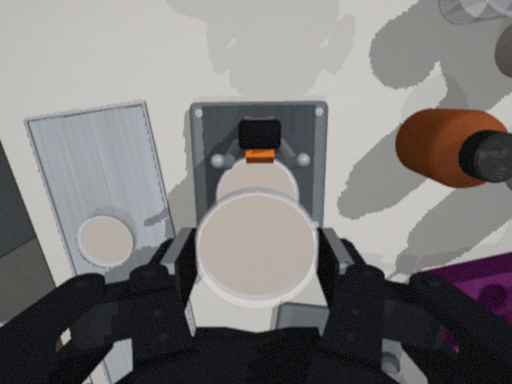

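Request:
arm_command([
  [[1,0.12,0,0],[1.5,0,0,0],[1.5,0,0,0],[1,0,0,0],[0.6,0,0,0],[0.3,0,0,0],[0,0,0,0],[0,0,0,0]],
])

```text
time: 33.85
eef_pos: [0.5919, 0.0024, 0.1207]
tcp_rot: [0.542, 0.454, -0.542, 0.455]
contact_force: [-0.8, 0.0, 0.2]
opening: 0.636
```

Request:
arm_command([
  [[0.1,0,0,0],[0,0,0,0],[0,0,0,0],[-0.5,0,0,0],[-1.5,0,0,0],[-2,0,0,0],[0,0,0,0],[0,0,0,0]],
], grip=7.4)

```text
time: 34.85
eef_pos: [0.5915, 0.0025, 0.1595]
tcp_rot: [0.542, 0.454, -0.542, 0.455]
contact_force: [0.4, 0.5, -0.7]
opening: 0.873
```

Request:
arm_command([
  [[0,0,0,0],[0,0,0,0],[0,0,0,0],[0,0,0,0],[0,0,0,0]],
], grip=0)

```text
time: 35.48
eef_pos: [0.5915, 0.0025, 0.1591]
tcp_rot: [-0.542, -0.454, 0.542, -0.454]
contact_force: [0.3, 0.6, 0.1]
opening: 0.001
```

Run:
```python
from h import *
plan([.591,.0025,.131],-10)
for n in ["wrist","scene"]:
    im=optics.read_camera(n); cv2.imwrite(f"pics/s_{n}.png",im)
im=cv2.imread("pics/s_scene.png"); cv2.imwrite("pics/s2.png",cv2.resize(im[150:220,220:290],None,fx=8,fy=8,interpolation=cv2.INTER_CUBIC)[:600])
```

```text
t 35.48 eef [0.5915 0.0025 0.1591] x [-0.0001  0.     -1.    ] ydeg -10.03 q6 0.008 open 0.001 F [0.26   0.556  0.0742]
turn about tool x rad -0.0004
shift cm before turn [ 2.8052 -0.0471  0.0082]  after turn [ 2.8052 -0.0471  0.0082]
```

View pics/s_wrist.png

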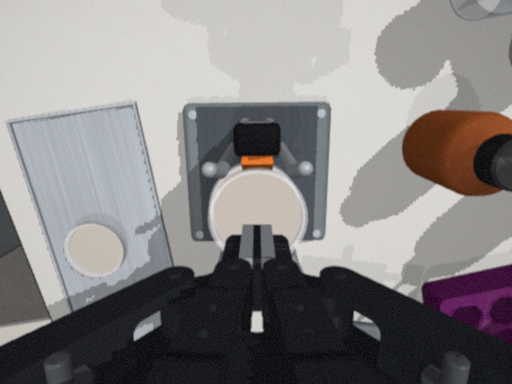

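View pics/s2.png

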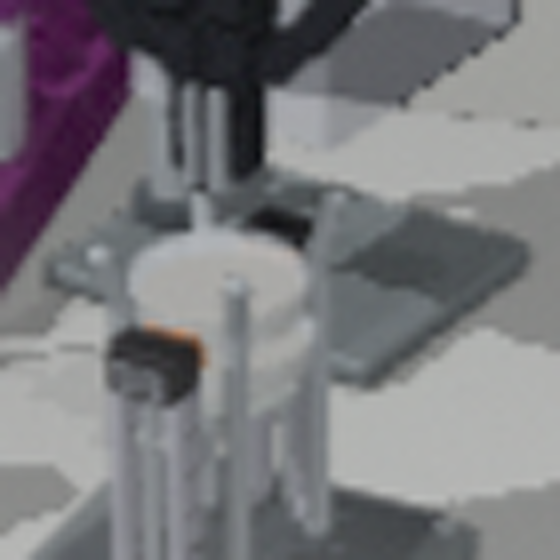

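Request:
arm_command([
  [[1,0,0,0],[1.2,0,0,0],[0.5,0,0,0],[0.3,0,0,0],[0.3,0,0,0],[0.3,0,0,0],[0.2,0,0,0],[0.2,0,0,0]],
])

```text
time: 36.58
eef_pos: [0.5933, 0.0022, 0.1227]
tcp_rot: [0.543, 0.453, -0.541, 0.456]
contact_force: [-3.4, 0.6, 11.1]
opening: 0.0
```

Request:
arm_command([
  [[0.2,0,0,0],[0.2,0,0,0],[0.2,0,0,0],[0.2,0,0,0],[0,0,0,0]],
])

```text
time: 37.2
eef_pos: [0.5935, 0.0023, 0.1136]
tcp_rot: [0.543, 0.453, -0.541, 0.456]
contact_force: [0.7, -0.4, 5.4]
opening: -0.0
```

Request:
arm_command([
  [[0.2,0,0,0],[0.2,0,0,0],[0.1,0,0,0],[0,0,0,0],[0,0,0,0]],
])

```text
time: 37.83
eef_pos: [0.5933, 0.0023, 0.1075]
tcp_rot: [0.543, 0.453, -0.541, 0.456]
contact_force: [3.5, -0.7, 4.4]
opening: -0.001
```

Request:
arm_command([
  [[0.15,0,0,0],[0,0,0,0],[0,0,0,0],[-1,0,0,0],[-2,0,0,0],[-3,0,0,0],[-2,0,0,0],[0,0,0,0]],
])

```text
time: 38.83
eef_pos: [0.5923, 0.0024, 0.1868]
tcp_rot: [0.543, 0.453, -0.541, 0.455]
contact_force: [0.5, -0.3, 0.3]
opening: 0.001
```

Run:
```python
from h import *
plan([.424,-.043,.11],-10)
for n in ["wrist","scene"]:
    im=optics.read_camera(n); cv2.imwrite(f"pics/t_{n}.png",im)
im=cv2.imread("pics/t_scene.png"); cv2.imwrite("pics/t2.png",cv2.resize(im[150:220,220:290],None,fx=8,fy=8,interpolation=cv2.INTER_CUBIC)[:600])
```

```text
t 38.83 eef [0.5923 0.0024 0.1868] x [ 0.0033 -0.0006 -1.    ] ydeg -10.02 q6 0.008 open 0.001 F [ 0.5387 -0.2648  0.316 ]
turn about tool x rad -0.0004
shift cm before turn [  7.6295 -15.8074   7.3964]  after turn [  7.6295 -15.8101   7.3906]
```

View pics/t_wrist.png

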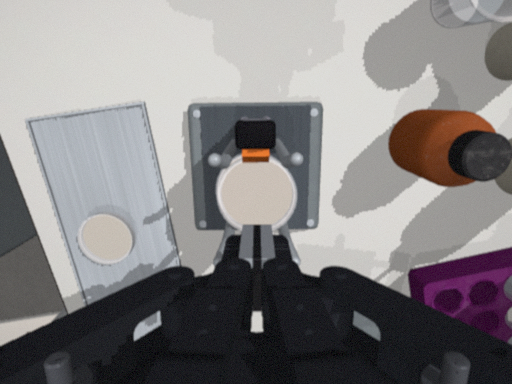

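View pics/t2.png

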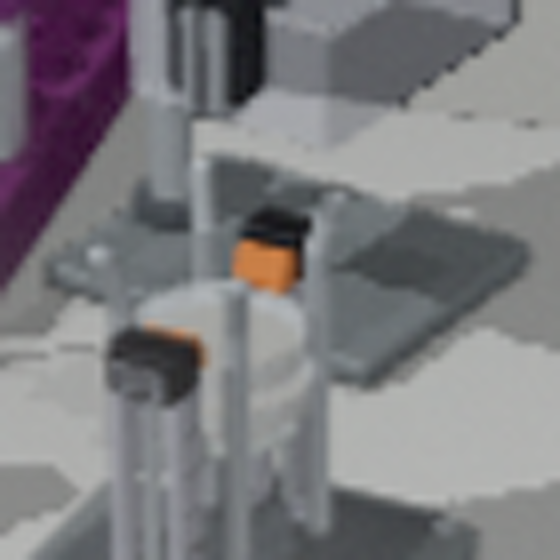

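Request:
arm_command([
  [[0,-2,1,0],[0,-3.5,1.7,0],[0,-4,1.8,0],[1,-3.5,1.6,0],[2,-1.8,0.9,0],[2.6,-1,0.4,0],[2,0,0,0],[0,0,0,0],[0,0,0,0]],
], grip=7.8)

```text
time: 40.05
eef_pos: [0.4231, -0.0429, 0.1087]
tcp_rot: [-0.542, -0.455, 0.542, -0.454]
contact_force: [0.6, -0.5, 1.4]
opening: 0.912
```

Run:
```python
from h import *
plan([.4225,-.0425,.005],-10)
kt=cam("wrist")
for n in ["wrist","scene","top"]:
    im=optics.read_camera(n); cv2.imwrite(f"pics/u_{n}.png",im)
    for d in optics.boxes_of(n,"culture_1"): print(n,d["at"],round(d["conf"],2),atz(n,d["at"],.016,kt if n=="wrist" else None))
im=cv2.imread("pics/u_top.png"); cv2.imwrite("pics/u1.png",cv2.resize(im[150:270,210:370],None,fx=5,fy=5,interpolation=cv2.INTER_CUBIC)[:600])
```

```text
t 40.05 eef [ 0.4231 -0.0429  0.1087] x [-0.0004  0.0001 -1.    ] ydeg -10.02 q6 -0.166 open 0.912 F [ 0.5761 -0.4845  1.4204]
turn about tool x rad -0.0004
shift cm before turn [10.3657 -0.0572 -0.0249]  after turn [10.3657 -0.0572 -0.0249]
wrist [189.2, 258.1] 0.87 [ 0.4225 -0.0416  0.016 ]
scene [192.9, 247.9] 0.61 [ 0.6393 -0.1443  0.016 ]
scene [220.2, 315.5] 0.6 [ 0.4224 -0.0542  0.016 ]
top [186.5, 254.1] 0.54 [0.5926 0.0113 0.016 ]
```

View pics/u_wrist.png

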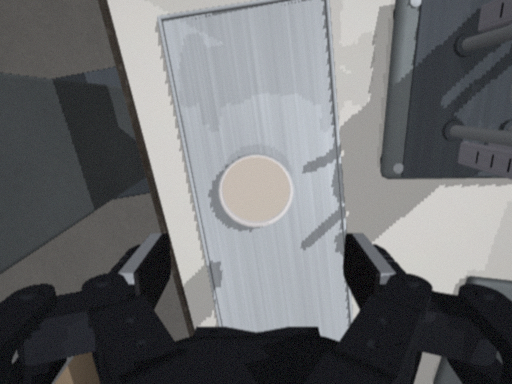

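View pics/u1.png

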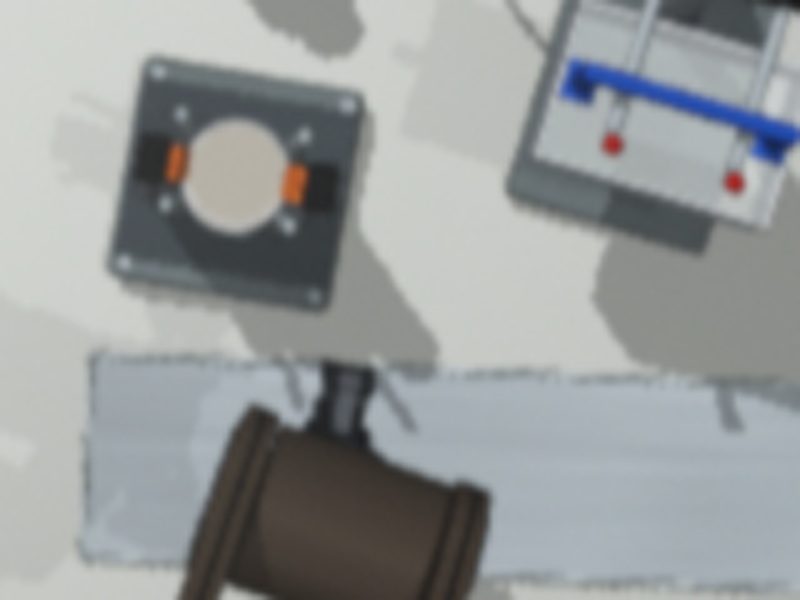

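Both catches are out over dish 2. Third dish is centred under the gripper; descend.

Request:
arm_command([
  [[2,-0.05,-0.05,0],[3,0,0,0],[2.5,0,0,0],[1.5,0,0,0],[0.9,0,0,0],[0.45,0,0,0],[0,0,0,0],[0,0,0,0]],
], grip=7.6)

```text
time: 41.35
eef_pos: [0.4232, -0.0425, 0.0057]
tcp_rot: [0.542, 0.454, -0.542, 0.455]
contact_force: [0.3, -0.2, -0.0]
opening: 0.89
```

Request:
arm_command([
  [[0,0,0,0],[0,0,0,0],[0,0,0,0],[0,0,0,0],[0,0,0,0]],
], grip=5, grip_force=40)

```text
time: 41.98
eef_pos: [0.4232, -0.0425, 0.0061]
tcp_rot: [0.542, 0.454, -0.542, 0.455]
contact_force: [-2.2, 1.0, 5.7]
opening: 0.639
```

Run:
```python
from h import *
plan([.591,.0025,.18],-10)
im=optics.read_camera("wrist"); cv2.imwrite("pics/v.png",im)
```

```text
t 41.98 eef [ 0.4232 -0.0425  0.0061] x [ 0.0007 -0.0003 -1.    ] ydeg -10.02 q6 -0.165 open 0.639 F [-2.2463  1.0441  5.718 ]
turn about tool x rad -0.0003
shift cm before turn [-17.3774  15.7563  -7.3438]  after turn [-17.3774  15.7587  -7.3385]
```

View pics/v.png

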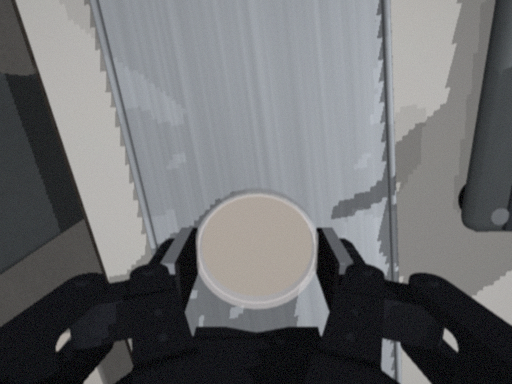

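Request:
arm_command([
  [[-0.5,0,0,0],[-1.5,0,0,0],[-3,0,0,0],[-3,0,0,0],[-3,0,0,0],[-3,0,0,0],[-2,1.3,-0.6,0],[-1,2.5,-1.2,0],[-0.4,3.5,-1.6,0],[0,3.5,-1.6,0],[0,2.8,-1.3,0],[0,1.5,-0.7,0],[0,0.65,-0.3,0],[0,0,0,0],[0,0,0,0]],
])

```text
time: 43.9
eef_pos: [0.5898, 0.0021, 0.1793]
tcp_rot: [-0.542, -0.454, 0.542, -0.454]
contact_force: [-0.1, 0.4, -0.4]
opening: 0.632
```

Run:
```python
from h import *
plan([.591,.0025,.12],-10)
im=optics.read_camera("wrist"); cv2.imwrite("pics/w.png",im)
```

```text
t 43.9 eef [0.5898 0.0021 0.1793] x [-0.0003 -0.     -1.    ] ydeg -10.04 q6 0.007 open 0.632 F [-0.1175  0.4066 -0.4295]
turn about tool x rad -0.0007
shift cm before turn [ 5.9262  0.1147 -0.0655]  after turn [ 5.9262  0.1148 -0.0654]
```

View pics/w.png

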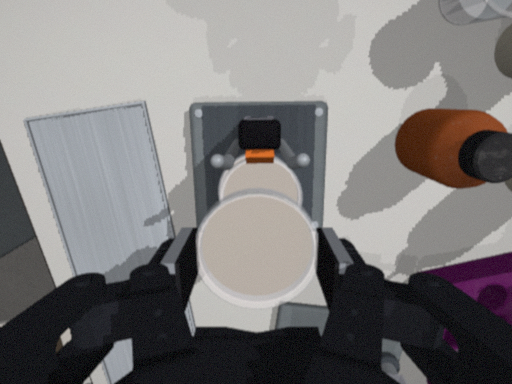

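Request:
arm_command([
  [[1,0.1,0,0],[1.5,0,0,0],[1.5,0,0,0],[1,0,0,0],[0.6,0,0,0],[0.35,0,0,0],[0,0,0,0],[0,0,0,0]],
])

```text
time: 44.95
eef_pos: [0.5917, 0.0024, 0.1202]
tcp_rot: [0.542, 0.454, -0.541, 0.454]
contact_force: [-0.7, 3.2, 2.4]
opening: 0.635
```

Request:
arm_command([
  [[0.05,0,0,0],[0,0,0,0],[0,0,0,0],[-0.5,0,0,0],[-1.5,0,0,0],[-2,0,0,0],[0,0,0,0],[0,0,0,0]],
], grip=7.4)

```text
time: 45.95
eef_pos: [0.5914, 0.002, 0.1595]
tcp_rot: [0.542, 0.454, -0.542, 0.455]
contact_force: [0.1, 0.3, -0.3]
opening: 0.866
```

Request:
arm_command([
  [[0,0,0,0],[0,0,0,0],[0,0,0,0],[0,0,0,0],[0,0,0,0]],
], grip=0)

```text
time: 46.58
eef_pos: [0.5914, 0.002, 0.1591]
tcp_rot: [-0.542, -0.454, 0.542, -0.454]
contact_force: [-0.5, -0.3, -0.8]
opening: 0.001
```

Run:
```python
from h import *
plan([.591,.0025,.131],-10)
for n in ["wrist","scene"]:
    im=optics.read_camera(n); cv2.imwrite(f"pics/x_{n}.png",im)
im=cv2.imread("pics/x_scene.png"); cv2.imwrite("pics/x2.png",cv2.resize(im[150:220,220:290],None,fx=8,fy=8,interpolation=cv2.INTER_CUBIC)[:600])
```

```text
t 46.58 eef [0.5914 0.002  0.1591] x [-0.  0. -1.] ydeg -10.03 q6 0.007 open 0.001 F [-0.4951 -0.2739 -0.7955]
turn about tool x rad -0.0005
shift cm before turn [ 2.806  -0.05   -0.0418]  after turn [ 2.806  -0.05   -0.0419]
```

View pics/x_wrist.png

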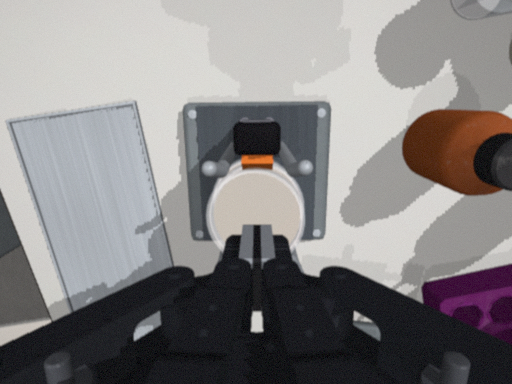

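View pics/x2.png

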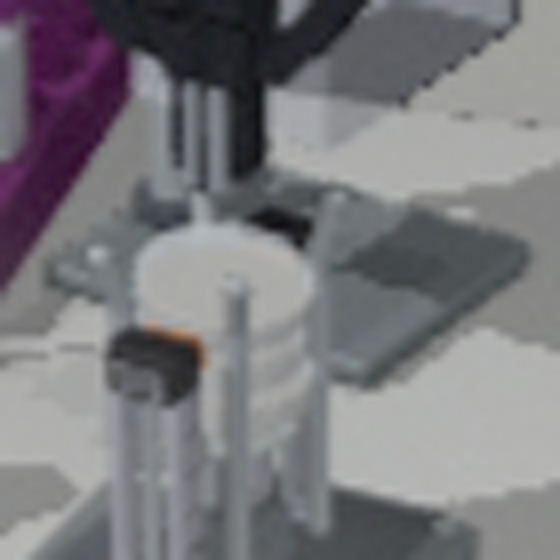

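Request:
arm_command([
  [[1,0,0,0],[1.2,0,0,0],[0.5,0,0,0],[0.3,0,0,0],[0.3,0,0,0],[0.3,0,0,0],[0.2,0,0,0],[0.2,0,0,0]],
])

```text
time: 47.68
eef_pos: [0.5935, 0.0017, 0.1229]
tcp_rot: [0.543, 0.453, -0.541, 0.456]
contact_force: [-3.3, -0.8, 12.7]
opening: 0.0
```

Request:
arm_command([
  [[0.2,0,0,0],[0.2,0,0,0],[0.2,0,0,0],[0.2,0,0,0],[0,0,0,0]],
])

```text
time: 48.3
eef_pos: [0.5935, 0.0016, 0.1138]
tcp_rot: [0.543, 0.453, -0.541, 0.456]
contact_force: [-0.8, 0.1, 6.6]
opening: -0.003
```

Request:
arm_command([
  [[0.2,0,0,0],[0.2,0,0,0],[0.2,0,0,0],[0.05,0,0,0],[0,0,0,0],[0,0,0,0]],
])

```text
time: 49.05
eef_pos: [0.5935, 0.0016, 0.1071]
tcp_rot: [0.543, 0.453, -0.541, 0.456]
contact_force: [0.2, 0.1, 5.4]
opening: 0.003
```

Request:
arm_command([
  [[-1,0,0,0],[-2,0,0,0],[-3,0,0,0],[-3,-2,1,0],[-3,-3,1,0],[-1,-3,1,0],[0,-3,1,0],[0,-2,1,0],[0,-1,0.5,0],[0,0,0,0]],
])

```text
time: 50.3
eef_pos: [0.4438, -0.0279, 0.2351]
tcp_rot: [0.542, 0.454, -0.542, 0.454]
contact_force: [0.3, -0.8, -0.4]
opening: 0.0
```

Run:
```python
from h import *
plan([.591,.0025,.131],-10)
for n in ["wrist","scene","top"]:
    im=optics.read_camera(n); cv2.imwrite(f"pics/y_{n}.png",im)
im=cv2.imread("pics/y_scene.png"); cv2.imwrite("pics/y2.png",cv2.resize(im[150:220,220:290],None,fx=8,fy=8,interpolation=cv2.INTER_CUBIC)[:600])
im=cv2.imread("pics/y_top.png"); cv2.imwrite("pics/y1.png",cv2.resize(im[150:270,210:370],None,fx=5,fy=5,interpolation=cv2.INTER_CUBIC)[:600])
```

```text
t 50.3 eef [ 0.4438 -0.0279  0.2351] x [ 0.0009 -0.0001 -1.    ] ydeg -10.06 q6 -0.116 open 0.0 F [ 0.2925 -0.7529 -0.4413]
turn about tool x rad -0.0011
shift cm before turn [10.4222 13.9536 -5.562 ]  after turn [10.4222 13.9598 -5.5463]
```

View pics/y_wrist.png

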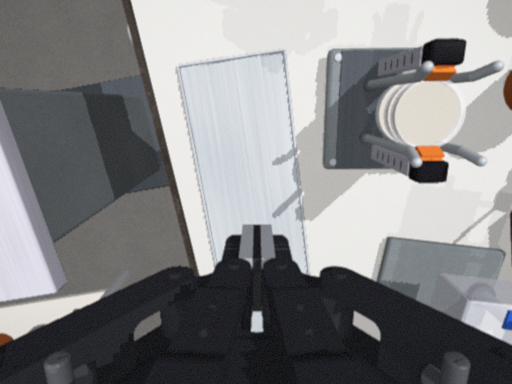

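View pics/y2.png

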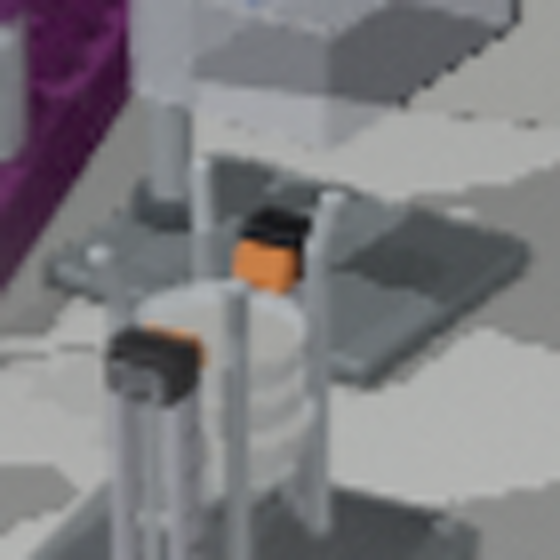

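View pics/y1.png

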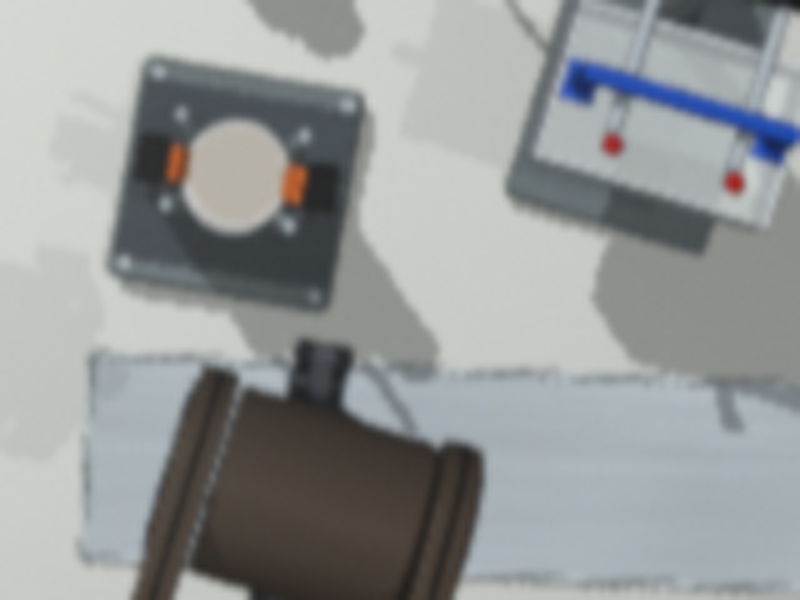

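Run:
```python
from h import *
plan([.6248,-.2263,.27],-16.9)
```

```text
t 50.45 eef [ 0.4445 -0.0277  0.2348] x [ 0.0003  0.0001 -1.    ] ydeg -10.02 q6 -0.116 open 0.002 F [-0.415   0.1978  0.238 ]
turn about tool x rad 0.1201
shift cm before turn [-3.5168 21.2113 16.4146]  after turn [-3.5159 23.0247 13.756 ]
```

Request:
arm_command([
  [[-1,1.2,1,0],[-1.5,2.5,2,0],[-1,3.5,2.7,0],[0,4,3,0],[0,4,3,0],[0,3,2.4,0],[0,1.8,1.4,0],[0,1.2,0.9,0],[0,0,0,0.06],[0,0,0,0.06],[0,0,0,0],[0,0,0,0]],
], grip=3.5)

```text
time: 51.95
eef_pos: [0.6243, -0.2262, 0.2697]
tcp_rot: [0.568, 0.421, -0.568, 0.421]
contact_force: [-0.4, 0.5, 0.5]
opening: 0.413
```

Run:
```python
from h import *
plan([.6248,-.2263,.1705],-16.9)
kt=cam("wrist")
im=optics.read_camera("wrist"); cv2.imwrite("pics/z.png",im)
print(optics.place_of("wrist","hood_bar"))
```

```text
t 51.95 eef [ 0.6243 -0.2262  0.2697] x [ 0.0001 -0.0001 -1.    ] ydeg -16.84 q6 -0.206 open 0.413 F [-0.4295  0.4744  0.5324]
turn about tool x rad 0.0011
shift cm before turn [ 9.9226  0.0451 -0.0028]  after turn [ 9.9226  0.0451 -0.0028]
[{'at': [195.6, 257.6], 'conf': 0.63}]
```

View pics/z.png

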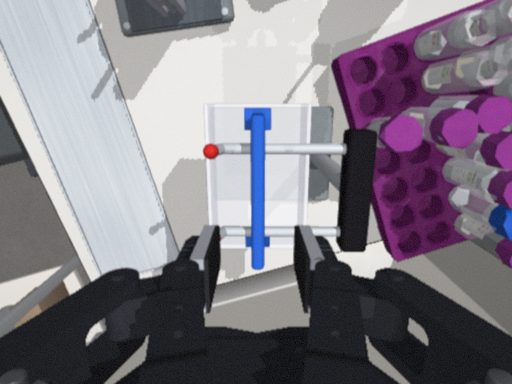

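Hood unmoved, bar centred between fingers (column 258). Descend and grip.

Request:
arm_command([
  [[1,0,0,0],[2,0,0,0],[2.5,0,0,0],[2.2,0,0,0],[1.4,0,0,0],[0.8,0,0,0],[0,0,0,0],[0,0,0,0]],
])

```text
time: 53.05
eef_pos: [0.6248, -0.2265, 0.1717]
tcp_rot: [0.568, 0.42, -0.568, 0.422]
contact_force: [0.5, -0.3, 0.3]
opening: 0.409
```

Request:
arm_command([
  [[0,0,0,0],[0,0,0,0],[0,0,0,0],[0,0,0,0],[0,0,0,0]],
], grip=0, grip_force=80)

```text
time: 53.68
eef_pos: [0.6245, -0.2264, 0.1717]
tcp_rot: [0.568, 0.421, -0.568, 0.422]
contact_force: [-0.9, 0.2, 5.7]
opening: 0.099
```

Request:
arm_command([
  [[-0.3,0,0,0],[-0.6,0,0,0],[-0.8,0,0,0],[-0.5,0,0,0],[0,0,0,0],[0,0,0,0]],
])

```text
time: 54.42
eef_pos: [0.6241, -0.2261, 0.1924]
tcp_rot: [-0.568, -0.421, 0.568, -0.421]
contact_force: [0.8, -0.2, -2.0]
opening: 0.095
```

Run:
```python
from h import *
plan([.521,-.195,.193],-16.9)
for n in ["wrist","scene"]:
    im=optics.read_camera(n); cv2.imwrite(f"pics/A_{n}.png",im)
im=cv2.imread("pics/A_scene.png"); cv2.imwrite("pics/A2.png",cv2.resize(im[90:240,200:360],None,fx=4,fy=4,interpolation=cv2.INTER_CUBIC)[:600])
```

```text
t 54.42 eef [ 0.6241 -0.2261  0.1924] x [-0.0003  0.0001 -1.    ] ydeg -16.9 q6 -0.205 open 0.095 F [ 0.8076 -0.1653 -2.0479]
turn about tool x rad -0.0
shift cm before turn [ -0.0546 -10.765    0.0197]  after turn [ -0.0546 -10.765    0.0195]
```

View pics/A_wrist.png

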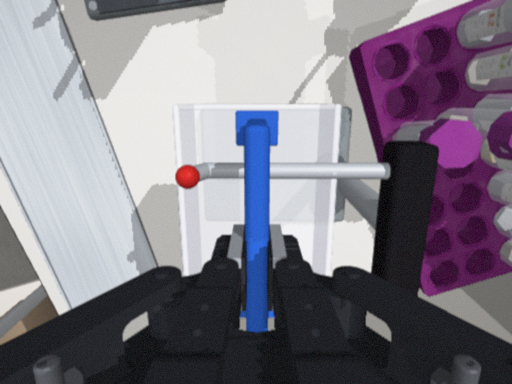

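View pics/A2.png

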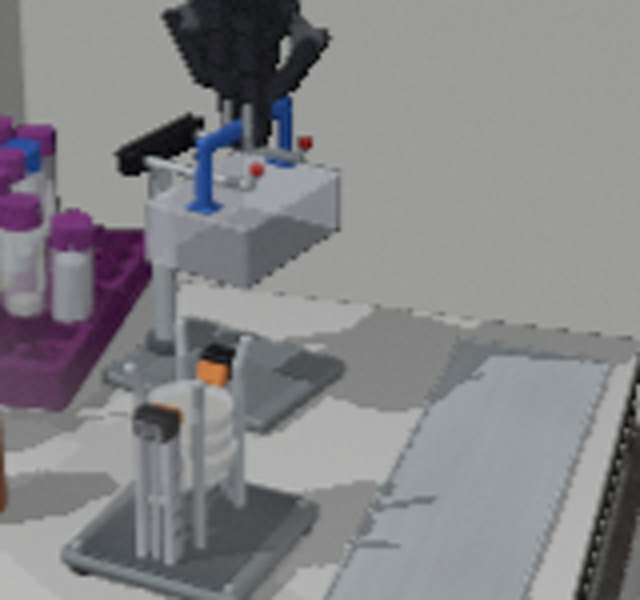

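Request:
arm_command([
  [[-0.2,0,0,0],[0,-1,0,0],[0,-1.5,0,0],[0,-1.5,0,0],[0,-1.5,0,0],[0,-1.5,0,0],[0,-1.5,0,0],[0,-1.5,0,0],[0,-1,0,0],[0,0,0,0],[-1,0,0,0],[-3,0,0,0],[-3,0,0,0],[-2,0,0,0],[0,0,0,-0.06],[0,0,0,-0.06],[0,0,0,0]],
])

```text
time: 56.65
eef_pos: [0.519, -0.1942, 0.2847]
tcp_rot: [-0.542, -0.454, 0.542, -0.454]
contact_force: [-0.9, -0.4, -1.8]
opening: 0.1
```

Run:
```python
from h import *
plan([.591,.0025,.285],-10)
for n in ["wrist","scene"]:
    im=optics.read_camera(n); cv2.imwrite(f"pics/B_{n}.png",im)
im=cv2.imread("pics/B_scene.png"); cv2.imwrite("pics/B2.png",cv2.resize(im[60:210,200:360],None,fx=4,fy=4,interpolation=cv2.INTER_CUBIC)[:600])
```

```text
t 56.65 eef [ 0.519  -0.1942  0.2847] x [-0.0001  0.0001 -1.    ] ydeg -10.06 q6 -0.366 open 0.1 F [-0.8573 -0.4489 -1.7745]
turn about tool x rad -0.0011
shift cm before turn [ -0.0314   3.6472 -20.6268]  after turn [ -0.0314   3.6698 -20.6228]
```

View pics/B2.png

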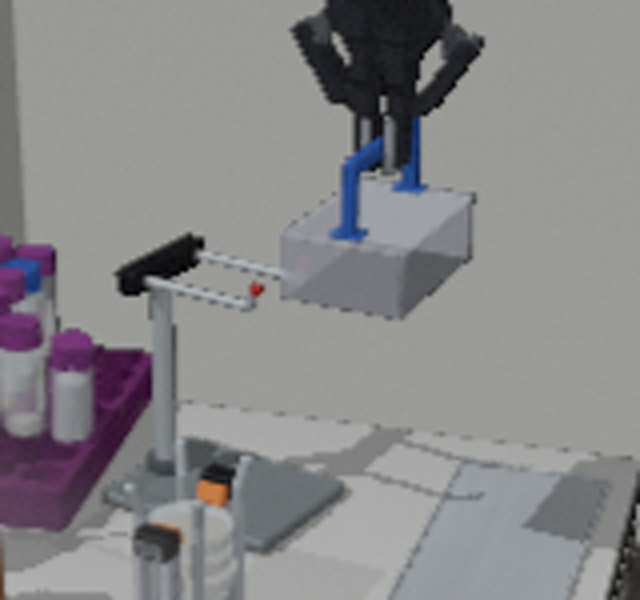

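Request:
arm_command([
  [[0,0.2,-1.2,0],[0,0.5,-2.5,0],[0,0.6,-3.3,0],[0,0.7,-3.5,0],[0,0.6,-3.5,0],[0,0.6,-3.3,0],[0,0.3,-2,0],[0,0.17,-1.2,0],[0,0,0,0],[0,0,0,0],[0,0,0,0]],
])

```text
time: 58.12
eef_pos: [0.5906, 0.0004, 0.2846]
tcp_rot: [-0.542, -0.454, 0.542, -0.454]
contact_force: [0.0, 0.1, -1.9]
opening: 0.093
```

Run:
```python
from h import *
plan([.591,.002,.20],-10)
for n in ["wrist","scene","top"]:
    im=optics.read_camera(n); cv2.imwrite(f"pics/C_{n}.png",im)
im=cv2.imread("pics/C_scene.png"); cv2.imwrite("pics/C2.png",cv2.resize(im[80:230,180:340],None,fx=4,fy=4,interpolation=cv2.INTER_CUBIC)[:600])
```

```text
t 58.12 eef [0.5906 0.0004 0.2846] x [-0.0001 -0.0002 -1.    ] ydeg -10.1 q6 0.005 open 0.093 F [ 0.0141  0.0673 -1.8692]
turn about tool x rad -0.0017
shift cm before turn [ 8.4618  0.0107 -0.1659]  after turn [ 8.4618  0.011  -0.1659]
```

View pics/C2.png

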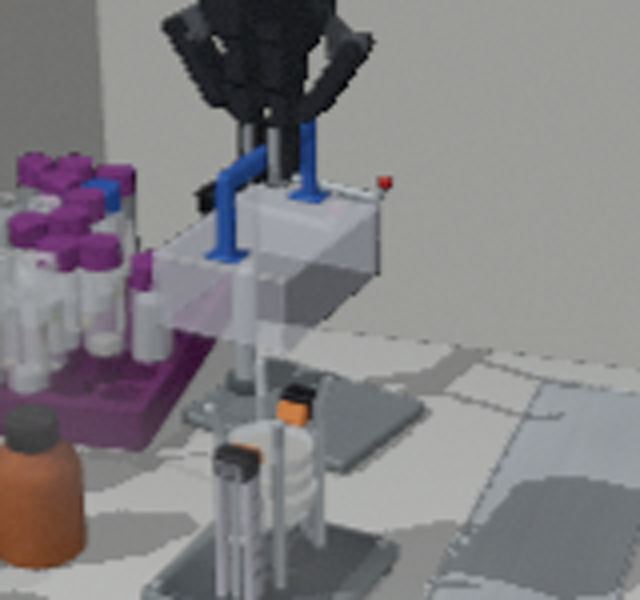

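View pics/C_wrist.png

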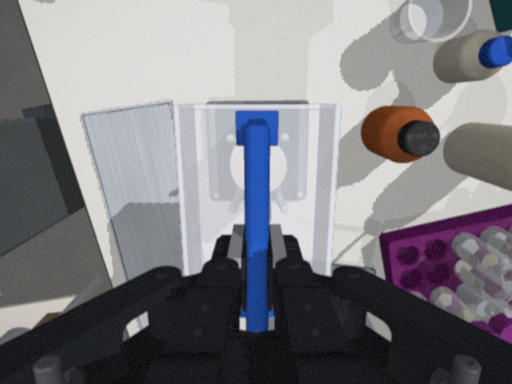

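Request:
arm_command([
  [[1,0.05,-0.15,0],[2,0,0,0],[2,0,0,0],[1.5,0,0,0],[1,0,0,0],[0.8,0,0,0],[0.8,0,0,0],[0.5,0,0,0],[0,0,0,0],[0,0,0,0]],
])

```text
time: 59.52
eef_pos: [0.5918, 0.0026, 0.1891]
tcp_rot: [0.542, 0.454, -0.542, 0.455]
contact_force: [-0.7, 0.7, -1.2]
opening: 0.099
```

Run:
```python
from h import *
plan([.591,.002,.18],-10)
for n in ["wrist","scene"]:
    im=optics.read_camera(n); cv2.imwrite(f"pics/D_{n}.png",im)
im=cv2.imread("pics/D_scene.png"); cv2.imwrite("pics/D2.png",cv2.resize(im[110:260,180:340],None,fx=4,fy=4,interpolation=cv2.INTER_CUBIC)[:600])
```

```text
t 59.52 eef [0.5918 0.0026 0.1891] x [ 0.0009 -0.0001 -1.    ] ydeg -10.03 q6 0.008 open 0.099 F [-0.6783  0.7464 -1.2039]
turn about tool x rad -0.0005
shift cm before turn [ 0.9083 -0.0679  0.076 ]  after turn [ 0.9083 -0.068   0.076 ]
```

View pics/D2.png

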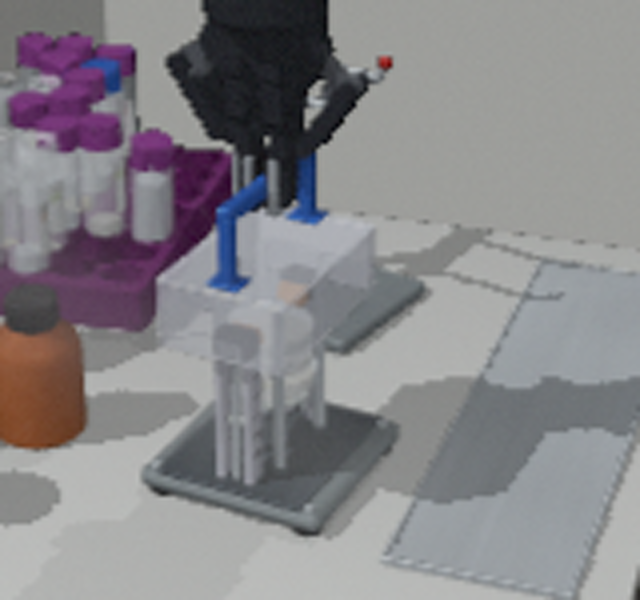

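View pics/D_wrist.png

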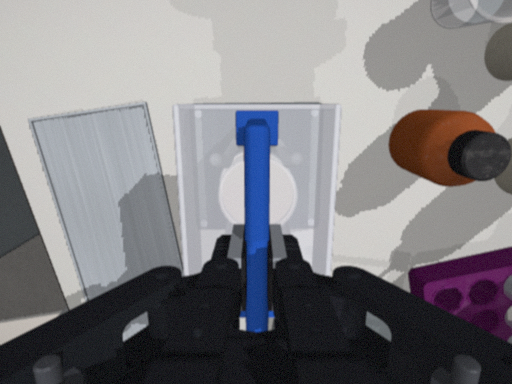

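Going on cleanly with no contact. Lower the last centimetre slowly.

Request:
arm_command([
  [[0.4,0,0,0],[0.3,0,0,0],[0.15,0,0,0],[0.1,0,0,0],[0,0,0,0],[0,0,0,0]],
])

```text
time: 60.38
eef_pos: [0.5915, 0.0027, 0.1796]
tcp_rot: [-0.542, -0.454, 0.542, -0.454]
contact_force: [-2.2, 1.0, 3.1]
opening: 0.097
```

Request:
arm_command([
  [[0,0,0,0],[0,0,0,0],[0,0,0,0],[0,0,0,0],[0,0,0,0]],
], grip=3.5)

```text
time: 61.0
eef_pos: [0.5915, 0.0027, 0.179]
tcp_rot: [0.542, 0.454, -0.542, 0.454]
contact_force: [0.3, 0.3, 0.4]
opening: 0.408
```

Request:
arm_command([
  [[-1,0,0,0],[-2,0,0,0],[-3,0,0,0],[-3,0,0,0],[-3,0,0,0],[-2,-1,2,0],[0,-2,4,0],[0,-2,5,0],[0,-2,5,0],[0,-2,5,0],[0,-1,3,0],[0,0,1,0],[0,0,0,0],[0,0,0,0]],
])

```text
time: 62.75
eef_pos: [0.4501, -0.2253, 0.3195]
tcp_rot: [0.542, 0.455, -0.541, 0.455]
contact_force: [-0.2, 0.5, -0.2]
opening: 0.408
```

Run:
```python
from h import *
plan([.591,.002,.18],-10)
for n in ["scene","top"]:
    im=optics.read_camera(n); cv2.imwrite(f"pics/E_{n}.png",im)
    for q in ["hood","hood_bar","culture_1"]: print(n,q,[(d["at"],round(d["conf"],2)) for d in optics.place_of(n,q)[:3]])
im=cv2.imread("pics/E_scene.png"); cv2.imwrite("pics/E2.png",cv2.resize(im[110:260,180:340],None,fx=4,fy=4,interpolation=cv2.INTER_CUBIC)[:600])
im=cv2.imread("pics/E_top.png"); cv2.imwrite("pics/E1.png",cv2.resize(im[120:280,200:400],None,fx=4,fy=3.75,interpolation=cv2.INTER_CUBIC)[:600])
```

```text
t 62.75 eef [ 0.4501 -0.2253  0.3195] x [ 0.0006  0.0001 -1.    ] ydeg -9.95 q6 -0.493 open 0.408 F [-0.1819  0.4841 -0.1512]
turn about tool x rad 0.0008
shift cm before turn [ 13.959    9.9453 -24.8189]  after turn [ 13.959    9.9247 -24.8271]
scene hood [([192.4, 245.7], 0.85), ([306.1, 296.3], 0.39)]
scene hood_bar [([163.0, 247.9], 0.95), ([214.8, 317.9], 0.48)]
scene culture_1 [([205.4, 247.8], 0.6), ([216.2, 189.0], 0.23)]
top hood [([183.3, 254.4], 0.89)]
top hood_bar [([180.8, 259.6], 0.84), ([118.3, 215.7], 0.21)]
top culture_1 [([255.2, 164.1], 0.36)]
```

View pics/E2.png

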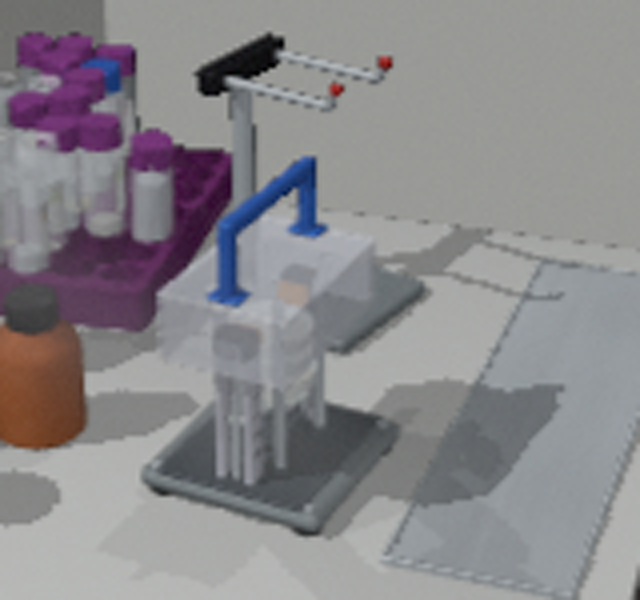

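View pics/E1.png

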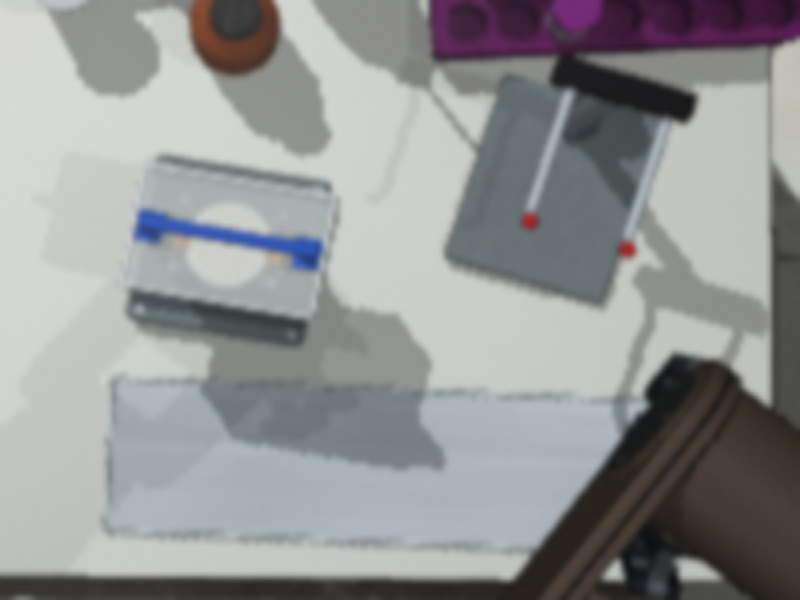

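View pics/E_top.png

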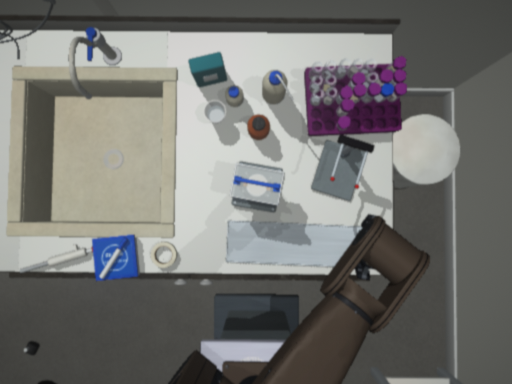

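```bash
python3 -c "
from plant import ctrl
print(ctrl.sign_off())"
```

```text
the job is handed in; nothing more can be done
None
```

The job is done and handed in at about 63 s of the 210 s allowed.

- **Hood off:** I lifted it by the blue handle and hung it on the two-prong hook. It stayed there, unmoved, while I loaded.
- **Dishes:** Only three were on the tray. I set each one in the mouth lid side up and pressed it with the shut fingers to about z = 106–107 mm. The highest force I read while pressing was about 13 N. The pictures after each press showed both orange catches out over the rim, and the tray was empty at the end.
- **Hood back on:** It came to rest at the same height as at the start. In the last top and side pictures it looks level, within a pixel or two of where it began, with the dishes inside it. The bystanders look unmoved in the top picture.
- **What did not go to plan:** On the first dish the finger tips pressed on the tray with about 15 N, so I gripped the other two a few millimetres higher. I judged the catches by eye only, since there is no joint reading for them. The networks gave a few stray dish and hook reports that did not match the pictures, and I ignored them.

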